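Load spice tins between the dividers and clamp the rack's end stop

TASK

Put all the loose spice tins away in the rack. Turn the end stop's clamp knob fully loose, slide the stop all the way back, then push each tin down between two neighbouring dividers, spreading them, until it stands upright on the rack floor with its length along the dividers, one tin to a gap; last, push the whole row with the stop up against the fixed end wall, closing it up, and turn the knob fully tight. Leave the cup and the spoon rest where they are.

Things in the scene. Friction and masses are not known exactly. Their poses are not given: they have to be found in the camera images.
- rack: Pine spice rack fixed on the table, 156 (x) x 364 (y) mm; origin under its centre on the table. Its floor is 14 mm above the table. Rails 12 mm wide, 18 mm above the floor, run along y on both long sides, with 132 mm between them. A fixed end wall 18 mm thick and 64 mm above the floor stands at its -y end (inner face at y = -164 mm; the lugs of divider 0 meet it when that divider is at y = -144); at the +y end is a low lip. The row runs along the rack's y.
- stop_face (a point): On the sliding end stop, a dark wooden block 128 (x) x 50 (y) mm, 54 mm high above the rack floor: centre of the face that looks to -y at the dividers, 5 mm above the rack floor. It meets the lugs of divider 4 when it is 20 mm to +y of that divider. Block centre is 25 mm to +y of it. Axes as the rack's.
- stop (a joint): Position of the end stop in m: 0 = as near to the dividers as it goes, grows as it slides to rack +y away from them, 0.085 = fully back against its end. About 2 N moves it when its clamp is loose; tight, the clamp holds it against 25 N or more. It stays where it is left and can be moved by the knob.
- knob_grip (a point): Clamp knob on top of the end stop: upright wooden wing 66 mm long, 16 mm thick, 34 mm high, turning about a vertical axis 40 mm to -x of the middle of the stop. This point is the wing's centre, on the axis, 97 mm above the table, 29 mm above the top of the block. Its y axis runs along the wing's length. It turns and travels with the knob.
- knob (a joint): Angle of the clamp knob in rad, growing clockwise seen from above: 0 = fully loose (wing along the rack's y), 1.4 = fully tight. It bites from about 1.05 on. It turns against about 0.1 N m, more (up to about 0.17) while it bites, and stays where it is left.
- div0_top (a point): Sliding pine divider 0 of 5 (0 at the end wall, 4 by the stop): A-shaped across y, 14 mm thick at its foot, 6 mm at its rounded top edge, 112 mm long along x; lugs 40 mm wide (y) on the ends of its foot keep neighbours at least 40 mm apart (centres) and push the next one along. This point is the middle of its top edge, 66 mm above the rack floor; axes as the rack's. It slides along rack y only, with about 0.6 N, and stays where left.
- div1_top (a point): Sliding pine divider 1 of 5 (0 at the end wall, 4 by the stop): A-shaped across y, 14 mm thick at its foot, 6 mm at its rounded top edge, 112 mm long along x; lugs 40 mm wide (y) on the ends of its foot keep neighbours at least 40 mm apart (centres) and push the next one along. This point is the middle of its top edge, 66 mm above the rack floor; axes as the rack's. It slides along rack y only, with about 0.6 N, and stays where left.
- div2_top (a point): Sliding pine divider 2 of 5 (0 at the end wall, 4 by the stop): A-shaped across y, 14 mm thick at its foot, 6 mm at its rounded top edge, 112 mm long along x; lugs 40 mm wide (y) on the ends of its foot keep neighbours at least 40 mm apart (centres) and push the next one along. This point is the middle of its top edge, 66 mm above the rack floor; axes as the rack's. It slides along rack y only, with about 0.6 N, and stays where left.
- div3_top (a point): Sliding pine divider 3 of 5 (0 at the end wall, 4 by the stop): A-shaped across y, 14 mm thick at its foot, 6 mm at its rounded top edge, 112 mm long along x; lugs 40 mm wide (y) on the ends of its foot keep neighbours at least 40 mm apart (centres) and push the next one along. This point is the middle of its top edge, 66 mm above the rack floor; axes as the rack's. It slides along rack y only, with about 0.6 N, and stays where left.
- div4_top (a point): Sliding pine divider 4 of 5 (0 at the end wall, 4 by the stop): A-shaped across y, 14 mm thick at its foot, 6 mm at its rounded top edge, 112 mm long along x; lugs 40 mm wide (y) on the ends of its foot keep neighbours at least 40 mm apart (centres) and push the next one along. This point is the middle of its top edge, 66 mm above the rack floor; axes as the rack's. It slides along rack y only, with about 0.6 N, and stays where left.
- tin0_mid (a point): Slim steel spice tin (3 or 4 alike are present), standing upright; 100 mm long (its x), 40 mm thick (its y), 60 mm high, weighted low down, with a wooden grip on top 60 (x) x 14 (y) mm, 45 mm high, so 105 mm in all. Its lower long edges slope inwards over the lowest 10 mm to a foot 30 mm wide. Mass 0.3 to 0.65 kg. This point is half-way up, 52.5 mm above its underside; z up.
- tin1_mid (a point): Slim steel spice tin (3 or 4 alike are present), standing upright; 100 mm long (its x), 40 mm thick (its y), 60 mm high, weighted low down, with a wooden grip on top 60 (x) x 14 (y) mm, 45 mm high, so 105 mm in all. Its lower long edges slope inwards over the lowest 10 mm to a foot 30 mm wide. Mass 0.3 to 0.65 kg. This point is half-way up, 52.5 mm above its underside; z up.
- tin2_mid (a point): Slim steel spice tin (3 or 4 alike are present), standing upright; 100 mm long (its x), 40 mm thick (its y), 60 mm high, weighted low down, with a wooden grip on top 60 (x) x 14 (y) mm, 45 mm high, so 105 mm in all. Its lower long edges slope inwards over the lowest 10 mm to a foot 30 mm wide. Mass 0.3 to 0.65 kg. This point is half-way up, 52.5 mm above its underside; z up.
- tin3_mid (a point): Slim steel spice tin (3 or 4 alike are present), standing upright; 100 mm long (its x), 40 mm thick (its y), 60 mm high, weighted low down, with a wooden grip on top 60 (x) x 14 (y) mm, 45 mm high, so 105 mm in all. Its lower long edges slope inwards over the lowest 10 mm to a foot 30 mm wide. Mass 0.3 to 0.65 kg. This point is half-way up, 52.5 mm above its underside; z up.
- cup: Bystander: glazed clay cup, 80 mm across, 85 mm high; origin under its centre.
- rest: Bystander: steel spoon rest, flat open tray 150 (x) x 70 (y) x 14 mm; origin under its centre.
Mind the look-alikes: they are no part of the job. Leave any red look-alike of the part that bears tin2_mid alone. Leave any blue look-alike of the part that bears tin0_mid alone.

How it is judged:
By the outcome, as a careful person would: the job done as asked, in the order asked, and still so for the second after the job is handed in, with the robot touching nothing.
Of tin0, tin1, tin2, tin3 only 3 to 4 are there at a start; the rules pass over those that are not, and their reading is None.
At some moment in a run one of tin0, tin1, tin2, tin3 may be knocked a few centimetres aside while the robot is not near it.
It also fails if it takes over 200 s, if anything falls off the work surface, if the arm or the gripper's body presses on something with over 40 N, if the wrist force passes 120 N, or if a joint passes its speed limit or range.

ROBOT

A 7-joint arm with a two-finger parallel gripper is mounted at the origin on the work surface. World frame = base frame: x ahead of the robot, y to its left, z up, the work surface at z = 0. Lengths are in m, angles in degrees, forces in N, time in s.
With the tool pointing down it reaches from about 0.35 to 0.9 m from the base axis. Payload 8.1 kg.
Tool frame: the origin (TCP) lies between the finger pads; the fingertips stand 8 mm ahead of it and the grasp point (between the pads) lies 11 mm behind it; z points along the fingers, y is the line along which they close (so a half turn about z gives the same grasp; the last joint's range is limited). The gripper opens to 92 mm and grips with 3 to 60 N. Pads are 19 mm wide; open, the fingers measure 130 mm over their backs; the gripper's body (75 mm by 190 mm) begins 47 mm behind the grasp point.
Start: joints at [-79.618, 24.895, 1.432, 90.138, -0.665, 64.973, -4.303], TCP at [0.175, 0.6, 0.235] pointing down, gripper open.
Joint ranges: [-149.89, 149.89], [-25.12, 119.58], [-72.63, 75.52], [4.76, 147.25], [-75.54, 255.54], [6.69, 114.76], [-157.13, 157.13]. Speed limits (degrees/s): [127.2, 127.2, 172.46, 172.46, 180, 180, 180].

INTERFACE

Orientations are given as [roll, pitch, yaw] about the fixed x, y, z axes, in that order (R = Rz(yaw) Ry(pitch) Rx(roll)).
In Python, from plant import manip gives the robot as it stands.
- The arm moves only by the tool apply_moves, never from a script. Its argument "series" is text: rows parted by semicolons, each of 7 numbers parted by spaces: the shift along the world's x, y, z in mm, then the turn, a rotation vector about the world's x, y, z in degrees, then the finger opening in mm, from 0 to 91.8. A call has 1 to 5 rows; each row shifts and turns the commanded pose from where the row before left it; what a row does not reach is not made up. A row lasts 1/12 s, in which the tool goes at most 41.7 mm and 7.16 degrees, less where a joint would pass 70% of its speed; a pose out of reach is approached as far as the arm can. A call with a gripper value outside its range is refused whole. The fingers move at their own pace and stop on an object; "force" is the grip in N (left out, the last holds). Time passes only in rows, so rows that do not move let the fingers close. It gives the time, the measured TCP pose, the force, the opening and the grip force at its end, in the units of the state.
- manip.get_obs(): the state, without advancing time (a new reading comes with each control period).
- manip.snapshot(name): name is "scene" or "top"; returns a dict with "frame" (420x560x3 uint8, red, green, blue), "intrinsics" (3x3 intrinsics, pixels), "dist" ([k1, k2, p1, p2, k3] as OpenCV has them; the pictures are not rectified), "cam_to_world" (4x4, takes a point from camera to world coordinates). Camera axes: x right, y down, z forward; pixel columns grow to the right and rows downward; lengths in m; the calibration is good to about 2 mm. A picture is of the moment at which its call begins. There is no depth.
- manip.close_job(): hands the job in; it is judged then, once.
The state is a dict: "time": time; "q": joint angles; "dq": joint speeds; "effort": joint torques, N m; "eef_pos": TCP position; "ee_rot": TCP orientation; "ft_force": force on the tool from outside, world axes, zero at the start; "torque": the same for the moment, N m; "grip_width": finger opening in m; "grip_force": force on a finger pad.
Only numpy, scipy, OpenCV 4.12 (cv2) and the standard library are available. Lean on these libraries where they do the work, as an engineer would, in place of code of your own. Each camera call takes 0.05 s, during which the arm holds its last target. There are 200 camera calls.

## Working session

There is one attempt and no reset: what is moved stays moved. The work goes in short steps, Python scripts to look and compute and a tool call to move; the robot and the scene stay as the last step left them, time stands still between calls to the robot, and variables do not carry over. Pictures are saved under pics/ and viewed, at most 14 in all, crops included, and the job is handed in when it is done.

Besides the shell and the picture viewer there is one more tool, called by a JSON object that holds its "op" and its "data", one argument or row to a line. apply_moves: Moves the arm, as the interface text tells. Its arguments: {"type":"object","properties":{"series":{"type":"string"},"force":{"type":"number"}},"required":["series"]}

```bash
mkdir -p pics; ls; python3 - <<'E'
from plant import manip
import cv2,numpy as np,pickle
o=manip.get_obs();print({k:np.round(v,3).tolist() for k,v in o.items()})
for n in("scene","top"):
    s=manip.snapshot(n);pickle.dump(s,open(f"pics/{n}0.pkl","wb"))
    cv2.imwrite(f"pics/{n}0.png",s["frame"][:,:,::-1]);print(n,s["intrinsics"],s["dist"],s["cam_to_world"])
E
```

```text
pics
{'time': 0.0, 'q': [-79.618, 24.937, 1.431, 90.191, -0.666, 64.972, -4.304], 'dq': [0.039, 0.007, -0.058, -0.014, -0.067, -0.086, -0.152], 'effort': [0.0, -66.785, 0.985, -31.448, -0.06, 0.043, 0.0], 'eef_pos': [0.175, 0.599, 0.234], 'ee_rot': [-179.908, 0.007, 163.733], 'ft_force': [0.283, 0.878, -0.509], 'torque': [-0.021, 0.024, -0.028], 'grip_force': 0.0, 'grip_width': 0.092}
scene [[472.48849175   0.         273.91524251]
 [  0.         472.48849175 202.42043264]
 [  0.           0.           1.        ]] [-0.07752251  0.          0.          0.          0.        ] [[-0.55516352  0.43408147 -0.70948344  1.45544236]
 [ 0.83173986  0.29128215 -0.47261349  0.59422714]
 [ 0.00150711 -0.85248342 -0.52275208  0.80339887]
 [ 0.          0.          0.          1.        ]]
top [[413.90819283   0.         277.81748817]
 [  0.         413.90819283 212.94469327]
 [  0.           0.           1.        ]] [-0.0604309  0.         0.         0.         0.       ] [[-0.00500411 -0.98774839  0.15597462  0.3260045 ]
 [-0.99977006  0.0016894  -0.0213769  -0.03826954]
 [ 0.02085149 -0.15604573 -0.98752972  1.14426296]
 [ 0.          0.          0.          1.        ]]
```

View pics/scene0.png

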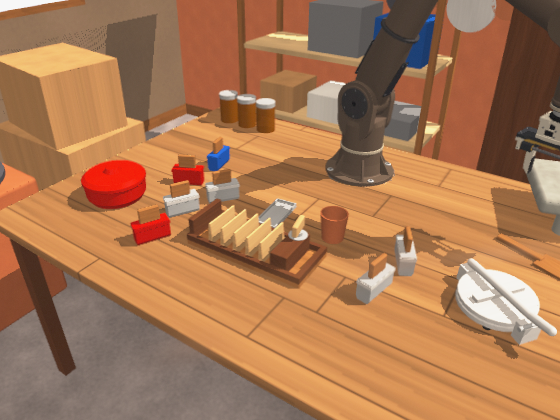

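View pics/top0.png

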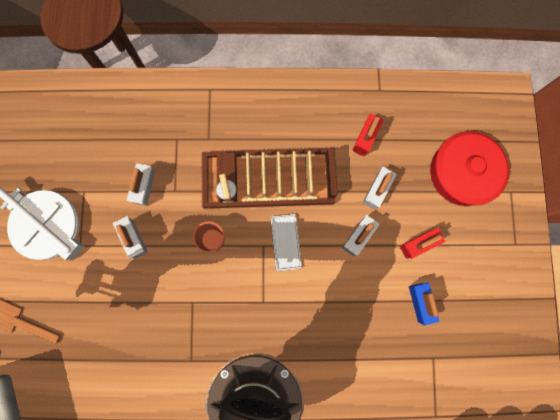

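Top view: rack spans (203..337, 148..208) with the end wall on the right (−y), the stop at (228,180) and the knob at (224,185). There are four steel-grey tins, at (140,184), (129,237), (380,187) and (361,236). The red ones (368,134) and (424,243) and the blue one (425,304) are look-alikes, so I'll leave those. The cup is at (209,236) and the spoon rest at (286,242).

```bash
cat > h.py <<'E'
import cv2,numpy as np,pickle
from plant import manip
def snap(n,tag):
    s=manip.snapshot(n);pickle.dump(s,open(f"pics/{n}{tag}.pkl","wb"));return s
def load(n,tag): return pickle.load(open(f"pics/{n}{tag}.pkl","rb"))
def w(s,p,z):
    p=np.array(p,float).reshape(-1,1,2)
    u=cv2.undistortPoints(p,s["intrinsics"],s["dist"]).reshape(-1,2)
    T=s["cam_to_world"];d=np.c_[u,np.ones(len(u))]@T[:3,:3].T;c=T[:3,3]
    return (c+d*((z-c[2])/d[:,2])[:,None])
def px(s,P):
    Ti=np.linalg.inv(s["cam_to_world"])
    return cv2.projectPoints(np.array(P,float).reshape(-1,1,3),cv2.Rodrigues(Ti[:3,:3])[0],Ti[:3,3],s["intrinsics"],s["dist"])[0].reshape(-1,2)
def crop(s,x0,y0,x1,y1,k): return cv2.resize(s["frame"][y0:y1,x0:x1,::-1],None,fx=k,fy=k,interpolation=cv2.INTER_CUBIC)
E
python3 - <<'E'
from h import *
s=load("top",0)
a=crop(s,195,140,345,215,5);b=np.hstack([crop(s,115,155,170,265,3),crop(s,335,160,410,265,3)[:,:]]) if 0 else None
l=crop(s,110,160,165,260,3);r=crop(s,340,160,410,260,3)
out=np.zeros((375+300,750,3),np.uint8)[:600];out=np.zeros((600,800,3),np.uint8)
a=crop(s,197,142,343,214,4);out[:288,:584]=a
out[292:592,:165]=l;out[292:592,170:380]=r
c=load("scene",0);q=crop(c,350,225,420,305,4);out[275:595,385:665]=q[:320]
cv2.imwrite("pics/c1.png",out)
f=s["frame"];hsv=cv2.cvtColor(f,cv2.COLOR_RGB2HSV)
m=((hsv[...,1]<45)&(hsv[...,2]>70)).astype(np.uint8)
n,L,st,ce=cv2.connectedComponentsWithStats(m)
for i in range(1,n):
    if st[i,4]>60 and 100<ce[i][0]<450: 
        pts=np.argwhere(L==i)[:,::-1].astype(np.float32);W=w(s,pts,.06)[:,:2]*1000
        print(st[i],ce[i].round(1),[np.round(v,1) for v in cv2.minAreaRect(W.astype(np.float32))])
E
```

```text
[  128    34   432    58 12602] [359.3  52.9] [array([ 937.6, -272.4]), array([1280.6,  162.6]), np.float64(89.9)]
[ 96  42  39  25 500] [113.9  56.5] [array([944.8, 399.2]), array([107.4,  70.4]), np.float64(37.6)]
[127 164  28  41 543] [142.6 185.4] [array([577. , 305.1]), array([ 53.5, 105.6]), np.float64(78.6)]
[364 167  32  41 468] [377.5 189.6] [array([ 565.7, -336.7]), array([ 44.5, 114.7]), np.float64(61.4)]
[228 181   8  16  87] [231.6 188. ] [array([565. ,  60.3]), array([42.5, 17.7]), np.float64(13.0)]
[217 183   7  16  64] [219.5 190.6] [array([557.5,  94.7]), array([41.9, 13.6]), np.float64(12.0)]
[ 271  214   31   56 1336] [285.5 241.9] [array([421.1, -81.5]), array([142.3,  66.2]), np.float64(6.3)]
[343 215  35  40 462] [359.2 236. ] [array([ 437.1, -280.8]), array([ 43. , 108.4]), np.float64(53.3)]
[113 217  34  41 523] [132.2 238.3] [array([433.1, 328.5]), array([109.8,  49.5]), np.float64(27.2)]
[280 369   9   9  62] [284.2 373.2] [array([ 88.5, -75.3]), array([20.2, 19.6]), np.float64(89.4)]
[220 370   9   9  63] [224.  373.7] [array([87.1, 75.8]), array([20.2, 19.6]), np.float64(89.8)]
```

View pics/c1.png

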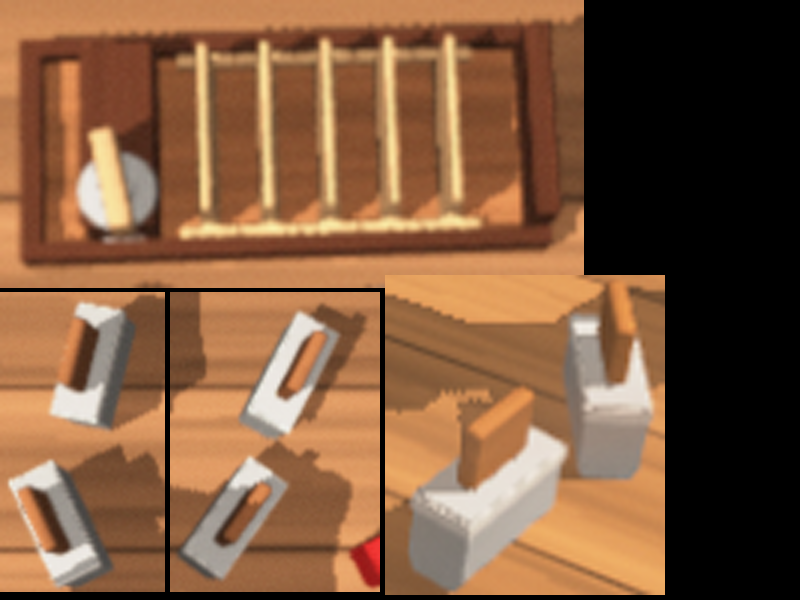

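```bash
python3 - <<'E'
from h import *
s=load("top",0);f=s["frame"]
hsv=cv2.cvtColor(f,cv2.COLOR_RGB2HSV)
m=((hsv[...,1]<60)&(hsv[...,2]>70))
for name,(x0,y0,x1,y1) in dict(A=(122,160,162,210),B=(108,212,152,262),C=(362,162,400,213),D=(340,212,382,260)).items():
    v=hsv[y0:y1,x0:x1,2].astype(int);mm=m[y0:y1,x0:x1]
    t,_=cv2.threshold(v[mm].astype(np.uint8).reshape(-1,1),0,255,cv2.THRESH_OTSU)
    top=(mm&(v>t)).astype(np.uint8)
    n,L,st,_=cv2.connectedComponentsWithStats(top);i=1+np.argmax(st[1:,4])
    p=np.argwhere(L==i)[:,::-1].astype(np.float64)+[x0,y0]
    # + wood grip
    r=cv2.minAreaRect((w(s,p,.06)[:,:2]*1000).astype(np.float32))
    print(name,"otsu",t,"area",st[i,4],np.round(r[0],1),np.round(r[1],1),round(r[2],1), np.percentile(v[mm],[5,25,50,75,95]))
    g=((hsv[y0:y1,x0:x1,0]<14)&(hsv[y0:y1,x0:x1,1]>110)).astype(np.uint8)
F=lambda c:(np.array(c,float)+.5)/4-.5+[197,142]
for k,(a,b) in {"d4":((202,40),(207,210)),"d3":((264,40),(268,212)),"d2":((325,40),(331,212)),"d1":((387,38),(394,210)),"d0":((449,37),(457,208))}.items():
    P=w(s,F([a,b]),.08)*1000;print(k,P[:,:2].round(1).tolist(),P.mean(0)[:2].round(1),np.linalg.norm(P[0]-P[1]).round(1))
P=w(s,F([(101,128),(119,229)]),.114)*1000;print("wing",P[:,:2].round(1).tolist(),P.mean(0).round(1),np.linalg.norm(P[0]-P[1]).round(1))
P=w(s,F([(20,41),(22,262)]),.032)*1000;print("lip",P.round(1).tolist())
P=w(s,F([(521,27),(526,220),(550,24),(558,216)]),.078)*1000;print("wall",P.round(1).tolist())
P=w(s,F([(88,42),(152,40),(157,238)]),.068)*1000;print("stop",P.round(1).tolist())
E
```

```text
A otsu 173.0 area 171 [545. 319.] [42.5 36.3] 80.4 [ 81.   111.75 155.   230.   236.  ]
B otsu 175.0 area 112 [408.2 320.6] [29.9 41.5] 26.5 [ 78.  125.5 159.  229.  236. ]
C otsu 191.0 area 352 [ 570.1 -340.3] [ 42.1 105.6] 61.8 [144.  166.5 228.  235.  237. ]
D otsu 186.0 area 82 [ 473.8 -296.6] [24.3 32.9] 43.9 [108.   155.   164.   168.   232.05]
d4 [[659.8, 19.7], [544.1, 15.6]] [602.   17.7] 115.7
d3 [[659.8, -21.6], [542.8, -24.3]] [601.3 -23. ] 117.1
d2 [[659.8, -62.3], [542.7, -65.6]] [601.3 -64. ] 117.2
d1 [[661.3, -103.7], [544.0, -107.0]] [ 602.7 -105.4] 117.3
d0 [[662.1, -145.3], [545.4, -148.5]] [ 603.7 -146.9] 116.8
wing [[590.7, 81.9], [525.0, 69.4]] [557.9  75.7 114. ] 66.9
lip [[674.2, 149.0, 32.0], [518.1, 143.7, 32.0]]
wall [[669.9, -194.1, 78.0], [537.7, -194.1, 78.0], [672.1, -213.8, 78.0], [540.4, -215.4, 78.0]]
stop [[662.2, 97.1, 68.0], [663.5, 54.1, 68.0], [527.8, 49.1, 68.0]]
```

The crop confirms four steel tins plus the stop and knob. The wing is 66.9 mm long against 66 given, and the knob reads about 80°, which is fully tight. The rack width is 156.2 mm against 156. I'll go to the knob first.

{"op": "apply_moves", "data": {
  "series": "17 -24 0 0 0 -7 60;17 -24 0 0 0 -7 60;17 -24 0 0 0 -7 60;17 -24 0 0 0 -7 60;17 -24 0 0 0 -7 60",
  "force": 40
}}

```text
time: 0.52
eef_pos: [0.2605, 0.4785, 0.2344]
ee_rot: [-180.0, 0.0, 128.4]
ft_force: [0.5, 0.2, 0.7]
grip_width: 0.0636
grip_force: 0.0
```

{"op": "apply_moves", "data": {
  "series": "17 -24 0 0 0 -7 60;17 -24 0 0 0 -7 60;17 -24 0 0 0 -7 60;17 -24 0 0 0 -7 60;17 -24 0 0 0 -7 60"
}}

```text
time: 0.93
eef_pos: [0.3455, 0.3585, 0.2346]
ee_rot: [-180.0, 0.0, 93.4]
ft_force: [0.4, 0.4, 0.6]
grip_width: 0.0602
grip_force: 0.0
```

{"op": "apply_moves", "data": {
  "series": "17 -24 0 0 0 -7 60;17 -24 0 0 0 -7 60;17 -24 0 0 0 -7 60;17 -24 0 0 0 -7 60;17 -24 0 0 0 -7 60"
}}

```text
time: 1.35
eef_pos: [0.4304, 0.2386, 0.2346]
ee_rot: [-180.0, 0.0, 58.4]
ft_force: [0.5, 0.4, 0.1]
grip_width: 0.0599
grip_force: 0.0
```

{"op": "apply_moves", "data": {
  "series": "17 -24 0 0 0 -7 60;17 -24 0 0 0 -7 60;17 -24 0 0 0 -7 60;17 -24 0 0 0 -7 60;17 -24 0 0 0 -7 60"
}}

```text
time: 1.77
eef_pos: [0.5154, 0.1188, 0.2346]
ee_rot: [-180.0, 0.0, 23.4]
ft_force: [1.1, 0.7, -0.5]
grip_width: 0.0599
grip_force: 0.0
```

{"op": "apply_moves", "data": {
  "series": "22 -22 0 0 0 -7 60;21 -22 0 0 0 -6 60;0 0 0 0 0 0 60;0 0 0 0 0 0 60"
}}

```text
time: 2.1
eef_pos: [0.5586, 0.0741, 0.2343]
ee_rot: [179.9, 0.0, 10.5]
ft_force: [-1.0, 1.3, 0.5]
grip_width: 0.0601
grip_force: 0.0
```

```bash
python3 - <<'E'
from h import *
s=load("top",0)
def F(c,ox,cx):return (np.array(c,float)-[cx,292]+.5)/3-.5+[ox,160]
for k,c,ox,cx in[("A",[(78,303),(122,309),(97,424),(50,413)],110,0),("B",[(8,484),(52,462),(100,562),(58,583)],110,0),("C",[(300,312),(340,328),(285,430),(245,412)],340,170),("D",[(252,457),(287,487),(223,580),(180,550)],340,170)]:
    P=w(s,F(c,ox,cx),.06)[:,:2]*1000
    d=P[0]+P[1]-P[2]-P[3]
    print(k,P.mean(0).round(1),"len",np.linalg.norm(d/2).round(1),"wid",np.linalg.norm(P[0]+P[3]-P[1]-P[2]).round(1)/2,"ang",np.degrees(np.arctan2(d[1],d[0])).round(1))
E
```

```text
A [579.4 311.6] len 104.8 wid 42.15 ang -10.3
B [435.3 333.4] len 99.7 wid 41.65 ang 28.5
C [ 571.4 -340.3] len 108.1 wid 39.1 ang -30.3
D [ 437.6 -283.4] len 103.9 wid 43.1 ang -37.7
```

{"op": "apply_moves", "data": {
  "series": "0 1 -40 0 0 0 60;0 0 -40 0 0 0 60;0 0 -35 0 0 0 60;0 0 -20 0 0 0 60;0 0 -14 0 0 0 60"
}}

```text
time: 2.52
eef_pos: [0.5555, 0.0783, 0.0829]
ee_rot: [-180.0, 0.3, 10.9]
ft_force: [-0.1, 1.0, 0.9]
grip_width: 0.0602
grip_force: 0.0
```

{"op": "apply_moves", "data": {
  "series": "0 0 0 0 0 0 10;0 0 0 0 0 0 10;0 0 0 0 0 0 10;0 0 0 0 0 0 10;0 0 0 0 0 0 10",
  "force": 40
}}

```text
time: 2.93
eef_pos: [0.5587, 0.0774, 0.0869]
ee_rot: [-180.0, -0.1, 10.8]
ft_force: [0.8, -0.5, -0.3]
grip_width: 0.0312
grip_force: 0.0
```

{"op": "apply_moves", "data": {
  "series": "0 0 0 0 0 0 10;0 0 0 0 0 0 10;0 0 0 0 0 0 10;0 0 0 0 0 0 10;0 0 0 0 0 0 10"
}}

```text
time: 3.35
eef_pos: [0.5593, 0.0755, 0.0876]
ee_rot: [179.9, -0.2, 10.7]
ft_force: [-2.1, -5.1, 12.3]
grip_width: 0.0156
grip_force: 97.3
```

{"op": "apply_moves", "data": {
  "series": "0 0 0 0 0 6 10;0 0 0 0 0 6 10;0 0 0 0 0 6 10;0 0 0 0 0 6 10;0 0 0 0 0 6 10"
}}

```text
time: 3.77
eef_pos: [0.5595, 0.0764, 0.0876]
ee_rot: [179.9, -0.2, 41.0]
ft_force: [-1.1, -1.6, 10.7]
grip_width: 0.0158
grip_force: 97.2
```

{"op": "apply_moves", "data": {
  "series": "0 0 0 0 0 6 10;0 0 0 0 0 6 10;0 0 0 0 0 6 10;0 0 0 0 0 6 10;0 0 0 0 0 6 10"
}}

```text
time: 4.18
eef_pos: [0.5598, 0.0766, 0.0875]
ee_rot: [179.8, -0.1, 71.0]
ft_force: [0.0, -2.1, 9.5]
grip_width: 0.0157
grip_force: 95.6
```

{"op": "apply_moves", "data": {
  "series": "0 0 0 0 0 6 10;0 0 0 0 0 6 10;0 0 0 0 0 6 10;0 0 0 0 0 3 10;0 0 0 0 0 0 10"
}}

```text
time: 4.6
eef_pos: [0.56, 0.0767, 0.0876]
ee_rot: [179.7, -0.0, 91.9]
ft_force: [1.6, -1.5, 8.6]
grip_width: 0.0159
grip_force: 79.8
```

{"op": "apply_moves", "data": {
  "series": "0 0 0 0 0 1 10;0 8 0 0 0 0 10;0 8 0 0 0 0 10;0 8 0 0 0 0 10;0 8 0 0 0 0 10"
}}

```text
time: 5.02
eef_pos: [0.5594, 0.1007, 0.0876]
ee_rot: [179.9, 0.5, 92.3]
ft_force: [-3.9, -45.8, 23.1]
grip_width: 0.0161
grip_force: 73.1
```

{"op": "apply_moves", "data": {
  "series": "-1 6 0 0 0 0 10;0 4 0 0 0 0 10;0 4 0 0 0 0 10;0 0 0 0 0 0 10"
}}

```text
time: 5.35
eef_pos: [0.5593, 0.1018, 0.0878]
ee_rot: [179.9, 1.2, 91.8]
ft_force: [-1.9, -59.2, 24.7]
grip_width: 0.0158
grip_force: 58.1
```

```bash
python3 - <<'E'
from h import *
print(manip.get_obs()["torque"])
E
```

```text
[-12.74781048   0.45137836   0.02145514]
```

{"op": "apply_moves", "data": {
  "series": "0 -12 0 0 0 0 10;0 -9 0 0 0 0 10;0 0 0 0 0 0 10;0 0 0 0 0 0 60;0 0 0 0 0 0 60"
}}

```text
time: 5.77
eef_pos: [0.5601, 0.1013, 0.088]
ee_rot: [179.6, -0.0, 92.6]
ft_force: [1.8, -1.3, 1.7]
grip_width: 0.0248
grip_force: 1.1
```

{"op": "apply_moves", "data": {
  "series": "0 0 0 0 0 0 60;0 0 35 0 0 0 60;0 0 40 0 0 0 60;0 30 40 0 0 0 60;-40 5 30 0 0 0 60"
}}

```text
time: 6.18
eef_pos: [0.5283, 0.1344, 0.2222]
ee_rot: [179.6, -0.1, 92.8]
ft_force: [0.6, 3.6, 1.9]
grip_width: 0.0575
grip_force: 0.0
```

{"op": "apply_moves", "data": {
  "series": "-40 0 0 0 0 0 60;-40 0 0 0 0 0 60;-30 0 0 0 0 0 60;0 0 0 0 0 0 60"
}}

```text
time: 6.52
eef_pos: [0.4075, 0.1308, 0.2185]
ee_rot: [-179.7, -0.0, 92.9]
ft_force: [-1.0, -0.0, 0.2]
grip_width: 0.0603
grip_force: 0.0
```

```bash
python3 - <<'E'
from h import *
s=snap("top",1);c=snap("scene",1)
a=crop(s,180,135,350,220,3);b=crop(c,180,180,350,290,3)
out=np.zeros((600,520,3),np.uint8);out[:255,:510]=a;out[258:588,:510]=b
cv2.imwrite("pics/c2.png",out)
E
```

```text
(no output)
```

View pics/c2.png

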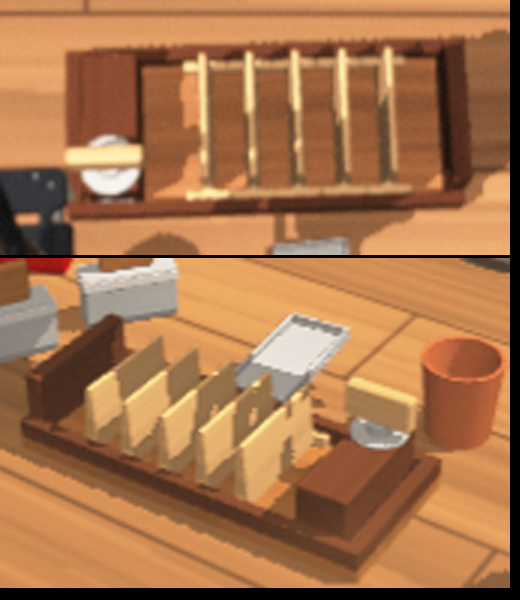

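Stop is fully back (its back edge meets the lip) and the wing lies along y. Next I'll check that the tins haven't moved before grasping.

```bash
cat >> h.py <<'E'
BOX=dict(A=(122,160,162,210),B=(108,212,152,262),C=(362,162,400,213),D=(340,212,382,260))
def diff(s,names):
    a=load("top",0)["frame"].astype(int);b=s["frame"].astype(int)
    for k in names:
        x0,y0,x1,y1=BOX[k];print(k,np.abs(a-b)[y0:y1,x0:x1].mean().round(1),end=" ")
    print()
def divs(s):
    # world y of bright divider top edges along two scan lines at z=.08 (x = 570, 635)
    f=s["frame"].astype(float)
    for X in(575,635):
        ys=np.arange(-220,110,.5);P=px(s,np.c_[np.full(len(ys),X/1000),ys/1000,np.full(len(ys),.08)]).astype(np.float32)
        v=cv2.remap(f.astype(np.float32),P[None,:,0],P[None,:,1],cv2.INTER_LINEAR)[0]
        g=(v[:,1]>135)&(v[:,2]>85)
        e=np.flatnonzero(np.diff(np.r_[0,g.astype(int),0]));r=[(round((ys[a]+ys[b-1])/2,1),round(ys[b-1]-ys[a],1)) for a,b in zip(e[::2],e[1::2]) if b-a>4]
        print(X,r)
E
python3 - <<'E'
from h import *
s=load("top",1);diff(s,"ABCD");divs(s);print(manip.get_obs()["ee_rot"],manip.get_obs()["eef_pos"])
E
```

```text
A 35.3 B 50.7 C 34.0 D 54.7 
575 [(np.float64(-149.0), np.float64(4.0)), (np.float64(-107.5), np.float64(3.0)), (np.float64(-65.0), np.float64(7.0)), (np.float64(-24.2), np.float64(3.5)), (np.float64(17.5), np.float64(4.0)), (np.float64(95.8), np.float64(27.5))]
635 [(np.float64(-144.2), np.float64(11.5)), (np.float64(-103.5), np.float64(11.0)), (np.float64(-62.2), np.float64(9.5)), (np.float64(-21.8), np.float64(9.5)), (np.float64(25.2), np.float64(18.5))]
[ 1.79977142e+02 -4.65325007e-02  9.28174214e+01] [0.4129218  0.13138342 0.21938593]
```

```bash
python3 - <<'E'
from h import *
s=load("top",1);cv2.imwrite("pics/top1.png",s["frame"][:,:,::-1])
E
```

```text
(no output)
```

View pics/top1.png

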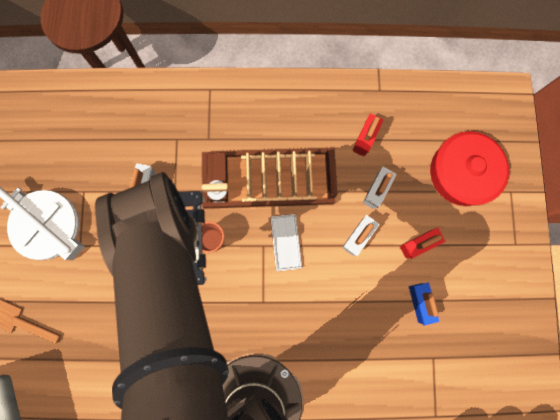

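```bash
cat >> h.py <<'E'
def tins(s,names,t=None):
    hsv=cv2.cvtColor(s["frame"],cv2.COLOR_RGB2HSV);m=((hsv[...,1]<60)&(hsv[...,2]>70))
    for k in names:
        x0,y0,x1,y1=BOX[k];x0-=12;y0-=12;x1+=12;y1+=12
        v=hsv[y0:y1,x0:x1,2];mm=m[y0:y1,x0:x1]
        for lab,M in(("all",mm),("lit",mm&(v>190))):
            n,L,st,ce=cv2.connectedComponentsWithStats(M.astype(np.uint8))
            if n<2: continue
            i=1+np.argmax(st[1:,4]);p=np.argwhere(L==i)[:,::-1]+np.array([x0,y0],float)
            r=cv2.minAreaRect((w(s,p,.06)[:,:2]*1000).astype(np.float32))
            a=r[2] if r[1][0]>r[1][1] else r[2]-90
            print(k,lab,st[i].tolist(),np.round(r[0],1),np.round(r[1],1),round(a,1))
E
python3 - <<'E'
from h import *
tins(load("top",0),"ABCD");tins(load("top",1),"CD")
E
```

```text
A all [17, 16, 28, 41, 576] [577.1 305.8] [ 56.1 106.6] -11.4
A lit [17, 42, 17, 14, 160] [544.9 319.3] [41.6 35.9] 81.8
B all [17, 16, 34, 42, 553] [433.6 328.6] [111.   51.1] 27.3
B lit [27, 44, 19, 12, 104] [408.8 320.9] [28.7 41.5] -63.5
C all [13, 17, 33, 41, 507] [ 565.5 -337.2] [ 45.7 116.9] -28.2
C lit [16, 17, 25, 40, 353] [ 570.1 -340.4] [ 42.1 105.7] -28.2
D all [15, 15, 36, 40, 500] [ 436.9 -281. ] [ 43.7 109.3] -36.9
D lit [32, 15, 14, 11, 81] [ 473.8 -296.6] [24.3 32.9] -46.1
C all [13, 17, 33, 41, 497] [ 565.4 -336.4] [ 44.7 115.8] -28.6
C lit [9, 65, 17, 10, 87] [ 470.7 -299.5] [31.3 33. ] -38.2
D all [15, 15, 36, 41, 518] [ 436.3 -281.4] [ 45.1 110.1] -36.9
D lit [16, 15, 33, 41, 429] [ 437.8 -282.5] [ 43.9 106.4] -36.9
```

{"op": "apply_moves", "data": {
  "series": "2 -41 0 0 0 5 60;2 -41 0 0 0 5 60;3 -41 0 0 0 5 60;3 -41 0 0 0 5 60;2 -41 0 0 0 5 60"
}}

```text
time: 7.03
eef_pos: [0.4268, -0.0698, 0.2193]
ee_rot: [180.0, 0.1, 117.2]
ft_force: [1.1, 0.4, -0.3]
grip_width: 0.06
grip_force: 0.0
```

{"op": "apply_moves", "data": {
  "series": "3 -41 0 0 0 5 60;3 -41 0 0 0 5 60;2 -41 0 0 0 5 60;3 -41 0 0 0 5 60;2 -41 0 0 0 5 60"
}}

```text
time: 7.45
eef_pos: [0.4393, -0.2676, 0.2189]
ee_rot: [-180.0, 0.0, 141.3]
ft_force: [1.7, -0.2, 0.3]
grip_width: 0.0601
grip_force: 0.0
```

{"op": "apply_moves", "data": {
  "series": "0 -4 0 0 0 0 60;0 0 0 0 0 0 60;0 0 0 0 0 0 60"
}}

```text
time: 7.7
eef_pos: [0.4388, -0.2692, 0.2185]
ee_rot: [-180.0, -0.0, 140.9]
ft_force: [-0.4, 0.8, 0.1]
grip_width: 0.06
grip_force: 0.0
```

{"op": "apply_moves", "data": {
  "series": "-1 -14 -25 0 0 2 60;0 0 -36 0 0 0 60;0 0 -36 0 0 0 60;0 0 -30 0 0 0 60;0 0 -14 0 0 0 60"
}}

```text
time: 8.12
eef_pos: [0.4367, -0.2795, 0.0745]
ee_rot: [-180.0, -0.3, 143.1]
ft_force: [0.1, 0.2, 1.0]
grip_width: 0.06
grip_force: 0.0
```

{"op": "apply_moves", "data": {
  "series": "0 0 0 0 0 0 8;0 0 0 0 0 0 8;0 0 0 0 0 0 8;0 0 0 0 0 0 8;0 0 0 0 0 0 8",
  "force": 40
}}

```text
time: 8.53
eef_pos: [0.4386, -0.2828, 0.0793]
ee_rot: [180.0, 0.1, 143.1]
ft_force: [-0.5, -0.2, -0.1]
grip_width: 0.0313
grip_force: 0.0
```

{"op": "apply_moves", "data": {
  "series": "0 0 0 0 0 0 8;0 0 0 0 0 0 8;0 0 0 0 0 0 8;0 0 0 0 0 0 8"
}}

```text
time: 8.87
eef_pos: [0.4378, -0.2828, 0.0784]
ee_rot: [180.0, 0.0, 143.0]
ft_force: [-0.5, 1.0, 5.4]
grip_width: 0.0139
grip_force: 40.0
```

{"op": "apply_moves", "data": {
  "series": "0 0 20 0 0 0 8;0 0 25 0 0 0 8;0 0 25 0 0 0 8;0 0 25 0 0 0 8;0 0 25 0 0 0 8"
}}

```text
time: 9.28
eef_pos: [0.4367, -0.2823, 0.1985]
ee_rot: [-180.0, -0.1, 143.0]
ft_force: [1.3, 0.2, -4.1]
grip_width: 0.0139
grip_force: 40.0
```

{"op": "apply_moves", "data": {
  "series": "24 22 2 0 0 5.5 8;24 22 2 0 0 5.5 8;24 22 2 0 0 5.5 8;24 22 2 0 0 5.5 8;24 22 2 0 0 5.5 8"
}}

```text
time: 9.7
eef_pos: [0.5578, -0.1713, 0.2074]
ee_rot: [180.0, -0.1, 170.8]
ft_force: [1.3, -0.5, -4.4]
grip_width: 0.0141
grip_force: 40.0
```

{"op": "apply_moves", "data": {
  "series": "24 22 0 0 0 5.5 8;22 23 0 0 0 5.5 8;0 0 0 0 0 0 8;0 0 0 0 0 0 8;0 0 0 0 0 0 8"
}}

```text
time: 10.12
eef_pos: [0.6026, -0.1281, 0.207]
ee_rot: [-180.0, -0.1, -178.5]
ft_force: [-0.3, 0.1, -5.4]
grip_width: 0.0137
grip_force: 40.0
```

```bash
python3 - <<'E'
from h import *
s=snap("top",2);tins(s,"AB");divs(s);c=snap("scene",2)
cv2.imwrite("pics/c3.png",np.vstack([crop(c,170,150,360,290,3)[:,:570],crop(s,190,140,380,200,3)]))
o=manip.get_obs();print(o["eef_pos"],o["ee_rot"])
E
```

```text
A all [17, 16, 28, 41, 581] [577.1 305.8] [ 56.1 106.7] -11.4
A lit [17, 38, 18, 19, 194] [549.1 318.1] [43.7 48.9] -8.6
B all [17, 16, 34, 43, 585] [433.5 328.9] [111.   51.7] 27.1
B lit [21, 33, 27, 26, 219] [420.7 327.4] [75.5 42.9] 28.6
575 [(np.float64(-23.8), np.float64(9.5)), (np.float64(17.5), np.float64(9.0)), (np.float64(94.0), np.float64(31.0))]
635 [(np.float64(-21.5), np.float64(11.0)), (np.float64(25.8), np.float64(20.5))]
[ 0.60242049 -0.12906623  0.20752071] [-1.79971574e+02 -9.07854702e-02 -1.78616363e+02]
```

View pics/c3.png

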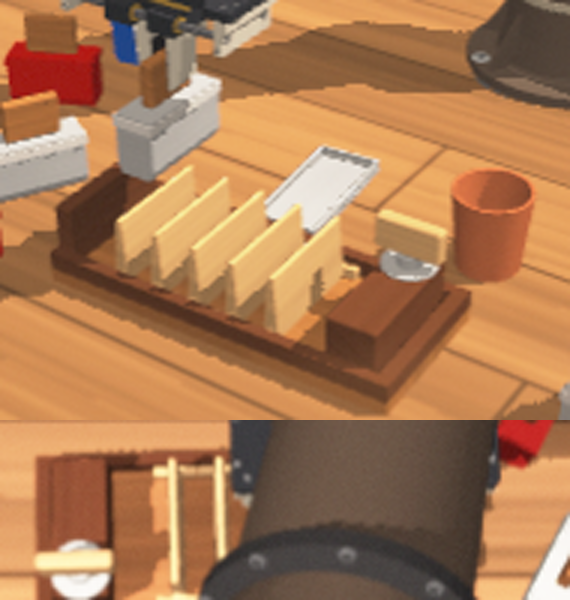

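{"op": "apply_moves", "data": {
  "series": "0 2.5 -15 0 0 0 8;0 0 -20 0 0 0 8;0 0 -7 0 0 0 8;0 0 0 0 0 0 8;0 0 0 0 0 0 8"
}}

```text
time: 10.63
eef_pos: [0.6031, -0.1259, 0.1661]
ee_rot: [-180.0, -0.1, -178.5]
ft_force: [-0.3, -0.2, -3.3]
grip_width: 0.0139
grip_force: 40.0
```

{"op": "apply_moves", "data": {
  "series": "0 0 -4 0 0 0 8;0 0 -4 0 0 0 8;0 0 -4 0 0 0 8;0 0 -4 0 0 0 8;0 0 0 0 0 0 8"
}}

```text
time: 11.05
eef_pos: [0.6034, -0.1256, 0.1494]
ee_rot: [-180.0, -0.0, -178.5]
ft_force: [0.1, -0.5, -4.6]
grip_width: 0.0136
grip_force: 40.0
```

{"op": "apply_moves", "data": {
  "series": "0 0 -6 0 0 0 8;0 0 -6 0 0 0 8;0 0 -6 0 0 0 8;0 0 -6 0 0 0 8;0 0 0 0 0 0 8"
}}

```text
time: 11.47
eef_pos: [0.6029, -0.1252, 0.1243]
ee_rot: [180.0, -0.1, -178.5]
ft_force: [-0.0, -2.6, -5.1]
grip_width: 0.0133
grip_force: 40.0
```

{"op": "apply_moves", "data": {
  "series": "0 0 -6 0 0 0 8;0 0 -6 0 0 0 8;0 0 -6 0 0 0 8;0 0 -6 0 0 0 8;0 0 0 0 0 0 8"
}}

```text
time: 11.88
eef_pos: [0.6029, -0.1251, 0.1004]
ee_rot: [180.0, -0.1, -178.5]
ft_force: [0.3, -0.8, -5.6]
grip_width: 0.0139
grip_force: 40.0
```

{"op": "apply_moves", "data": {
  "series": "0 0 -4 0 0 0 8;0 0 -4 0 0 0 8;0 0 -3 0 0 0 8;0 0 0 0 0 0 8;0 0 0 0 0 0 8"
}}

```text
time: 12.3
eef_pos: [0.6042, -0.1253, 0.0924]
ee_rot: [180.0, 0.1, -178.5]
ft_force: [-2.1, -1.3, 10.9]
grip_width: 0.0136
grip_force: 40.0
```

{"op": "apply_moves", "data": {
  "series": "0 0 1 0 0 0 34;0 0 0 0 0 0 34;0 0 0 0 0 0 34;0 0 0 0 0 0 34;0 0 20 0 0 0 34"
}}

```text
time: 12.72
eef_pos: [0.6013, -0.1244, 0.1088]
ee_rot: [179.9, -0.3, -178.5]
ft_force: [-1.3, -0.1, -0.5]
grip_width: 0.034
grip_force: 0.0
```

{"op": "apply_moves", "data": {
  "series": "0 0 30 0 0 0 34;0 0 35 0 0 0 34;0 0 35 0 0 0 50;0 0 0 0 0 0 60"
}}

```text
time: 13.05
eef_pos: [0.607, -0.126, 0.219]
ee_rot: [-179.9, 0.6, -178.5]
ft_force: [0.8, 0.1, 0.4]
grip_width: 0.0432
grip_force: 0.0
```

{"op": "apply_moves", "data": {
  "series": "-6 -35 0 0 0 -5 60;-6 -36 0 0 0 -5 60;-5 -36 0 0 0 -5 60;-5 -36 0 0 0 -5 60;-5 -36 0 0 0 -5 60"
}}

```text
time: 13.47
eef_pos: [0.5762, -0.3056, 0.2118]
ee_rot: [180.0, 0.0, 156.3]
ft_force: [0.9, -0.0, 0.6]
grip_width: 0.0598
grip_force: 0.0
```

{"op": "apply_moves", "data": {
  "series": "-5 -35 0 0 0 -5 60;0 0 0 0 0 0 60;0 0 0 0 0 0 60;0 0 0 0 0 0 60"
}}

```text
time: 13.8
eef_pos: [0.5717, -0.3385, 0.2114]
ee_rot: [180.0, -0.0, 151.6]
ft_force: [0.9, 1.5, 0.6]
grip_width: 0.0601
grip_force: 0.0
```

```bash
python3 - <<'E'
from h import *
s=snap("top",3);c=snap("scene",3);tins(s,"ABC");divs(s)
cv2.imwrite("pics/c4.png",np.vstack([crop(c,150,150,340,290,3)[:,:570],crop(s,190,140,380,200,3)]))
o=manip.get_obs();print(o["eef_pos"],o["ee_rot"])
E
```

```text
A all [17, 16, 28, 41, 580] [577.1 305.7] [ 56.1 106.7] -11.4
A lit [17, 42, 18, 14, 179] [542.4 318.4] [45.3 35.4] 89.9
B all [17, 16, 34, 43, 570] [433.5 328.9] [111.   51.8] 27.3
B lit [27, 43, 21, 16, 176] [404.7 318.6] [38.2 43.9] -63.1
C all [13, 16, 32, 40, 248] [ 576.  -330.1] [ 30.2 127.9] -36.4
C lit [21, 20, 20, 20, 100] [ 594.3 -334.9] [20.3 74.1] -48.9
575 [(np.float64(-124.2), np.float64(64.5)), (np.float64(-56.8), np.float64(9.5)), (np.float64(-17.2), np.float64(8.5)), (np.float64(21.8), np.float64(8.5)), (np.float64(95.8), np.float64(27.5))]
635 [(np.float64(-150.2), np.float64(3.5)), (np.float64(-138.0), np.float64(11.0)), (np.float64(-110.2), np.float64(41.5)), (np.float64(-55.0), np.float64(11.0)), (np.float64(-16.0), np.float64(9.0)), (np.float64(27.8), np.float64(14.5))]
[ 0.57234204 -0.33728707  0.21164187] [ 1.79930769e+02 -3.69590760e-02  1.51698145e+02]
```

View pics/c4.png

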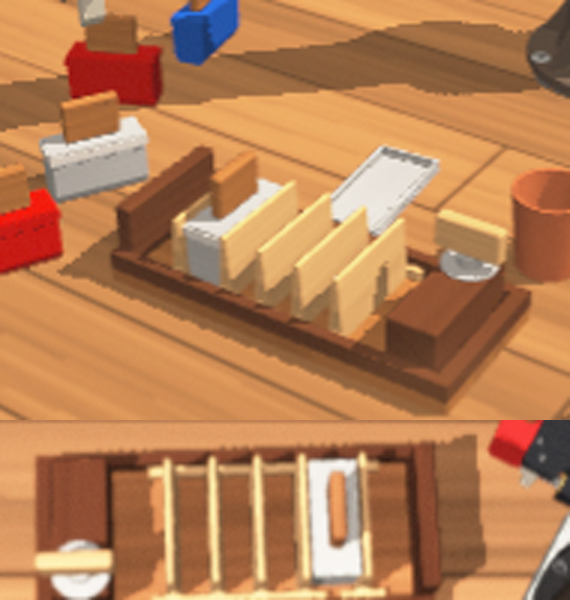

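Tin D now stands between dividers 0 and 1, and tin C hasn't moved. I'll grasp C.

{"op": "apply_moves", "data": {
  "series": "-2 -3 -25 0 0 0 60;0 0 -35 0 0 0 60;0 0 -35 0 0 0 60;0 0 -25 0 0 0 60;0 0 -14 0 0 0 60"
}}

```text
time: 14.32
eef_pos: [0.5689, -0.3391, 0.0745]
ee_rot: [179.9, -0.3, 151.7]
ft_force: [-0.2, 0.3, 0.5]
grip_width: 0.0602
grip_force: 0.0
```

{"op": "apply_moves", "data": {
  "series": "0 0 0 0 0 0 8;0 0 0 0 0 0 8;0 0 0 0 0 0 8;0 0 0 0 0 0 8;0 0 0 0 0 0 8"
}}

```text
time: 14.73
eef_pos: [0.5705, -0.3425, 0.0795]
ee_rot: [180.0, 0.1, 151.5]
ft_force: [-0.7, 0.0, 0.3]
grip_width: 0.0313
grip_force: 0.0
```

{"op": "apply_moves", "data": {
  "series": "0 0 0 0 0 0 8;0 0 0 0 0 0 8;0 0 0 0 0 0 8;0 0 0 0 0 0 8"
}}

```text
time: 15.07
eef_pos: [0.5698, -0.3423, 0.0784]
ee_rot: [180.0, 0.0, 151.5]
ft_force: [-0.5, 0.7, 4.4]
grip_width: 0.014
grip_force: 40.0
```

{"op": "apply_moves", "data": {
  "series": "0 0 20 0 0 0 8;0 0 30 0 0 0 8;0 0 30 0 0 0 8;0 0 30 0 0 0 8;0 0 25 0 0 0 8"
}}

```text
time: 15.48
eef_pos: [0.5692, -0.3421, 0.2143]
ee_rot: [-180.0, -0.0, 151.5]
ft_force: [0.3, -0.7, -4.7]
grip_width: 0.0139
grip_force: 40.0
```

```bash
python3 - <<'E'
from h import *
s=load("top",3)
F=lambda c:(np.array(c,float)-[0,420]+.5)/3-.5+[190,140]
for k,(a,b) in {"d4":((166,460),(172,590)),"d3":((211,459),(216,590)),"d2":((256,457),(262,590)),"d1":((301,456),(308,588)),"d0":((363,456),(370,588))}.items():
    P=w(s,F([a,b]),.08)*1000;print(k,P[:,:2].round(1).tolist(),P.mean(0)[:2].round(1))
P=w(s,F([(336,472),(336,545)]),.119)*1000;print("grip0",P.round(1).tolist())
E
```

```text
d4 [[656.0, 25.3], [538.3, 19.1]] [597.1  22.2]
d3 [[656.9, -14.6], [538.2, -19.2]] [597.6 -16.9]
d2 [[658.8, -54.6], [538.2, -59.4]] [598.5 -57. ]
d1 [[659.8, -94.7], [539.9, -99.6]] [599.9 -97.2]
d0 [[659.9, -150.0], [539.9, -154.0]] [ 599.9 -152. ]
grip0 [[633.4, -122.5, 119.0], [569.2, -121.5, 119.0]]
```

{"op": "apply_moves", "data": {
  "series": "5 38 0 0 0 4 8;5 38 0 0 0 4 8;5 38 0 0 0 4 8;5 38 0 0 0 4 8;5 38 0 0 0 4 8"
}}

```text
time: 15.9
eef_pos: [0.5938, -0.1503, 0.2122]
ee_rot: [180.0, -0.1, 171.7]
ft_force: [1.4, 0.7, -4.1]
grip_width: 0.0141
grip_force: 40.0
```

{"op": "apply_moves", "data": {
  "series": "5 38 0 0 0 5 8;3 37 0 0 0 5 8;0 0 0 0 0 0 8;0 0 0 0 0 0 8;0 0 0 0 0 0 8"
}}

```text
time: 16.32
eef_pos: [0.602, -0.0776, 0.2123]
ee_rot: [-180.0, -0.1, -178.5]
ft_force: [-0.0, -2.0, -5.0]
grip_width: 0.0135
grip_force: 40.0
```

{"op": "apply_moves", "data": {
  "series": "0 0.5 -15 0 0 0 8;0 0 -20 0 0 0 8;0 0 -12 0 0 0 8;0 0 0 0 0 0 8;0 0 0 0 0 0 8"
}}

```text
time: 16.73
eef_pos: [0.6018, -0.0784, 0.1654]
ee_rot: [-180.0, -0.1, -178.6]
ft_force: [-0.1, -0.6, -3.3]
grip_width: 0.0138
grip_force: 40.0
```

{"op": "apply_moves", "data": {
  "series": "0 0 -4 0 0 0 8;0 0 -4 0 0 0 8;0 0 -4 0 0 0 8;0 0 -4 0 0 0 8;0 0 0 0 0 0 8"
}}

```text
time: 17.15
eef_pos: [0.6028, -0.0769, 0.1497]
ee_rot: [-180.0, 0.0, -178.5]
ft_force: [1.2, -1.4, -4.4]
grip_width: 0.0137
grip_force: 40.0
```

{"op": "apply_moves", "data": {
  "series": "0 0 -6 0 0 0 8;0 0 -6 0 0 0 8;0 0 -6 0 0 0 8;0 0 0 0 0 0 8"
}}

```text
time: 17.48
eef_pos: [0.602, -0.076, 0.1303]
ee_rot: [180.0, -0.1, -178.4]
ft_force: [1.0, 2.4, -5.9]
grip_width: 0.0138
grip_force: 40.0
```

{"op": "apply_moves", "data": {
  "series": "0 0 -6 0 0 0 8;0 0 -6 0 0 0 8;0 0 -6 0 0 0 8;0 0 -6 0 0 0 8;0 0 0 0 0 0 8"
}}

```text
time: 17.9
eef_pos: [0.6019, -0.0767, 0.1064]
ee_rot: [180.0, -0.1, -178.5]
ft_force: [-0.2, 1.6, -6.3]
grip_width: 0.0136
grip_force: 40.0
```

{"op": "apply_moves", "data": {
  "series": "0 0 -6 0 0 0 8;0 0 -5 0 0 0 8;0 0 -4 0 0 0 8;0 0 0 0 0 0 8;0 0 0 0 0 0 8"
}}

```text
time: 18.32
eef_pos: [0.6025, -0.0767, 0.0925]
ee_rot: [-180.0, -0.0, -178.5]
ft_force: [1.1, 1.3, -6.0]
grip_width: 0.0135
grip_force: 40.0
```

{"op": "apply_moves", "data": {
  "series": "0 0 -3 0 0 0 8;0 0 0 0 0 0 8;0 0 0 0 0 0 8"
}}

```text
time: 18.57
eef_pos: [0.6027, -0.0767, 0.0923]
ee_rot: [180.0, 0.1, -178.5]
ft_force: [-7.5, 2.5, 21.3]
grip_width: 0.0138
grip_force: 40.0
```

{"op": "apply_moves", "data": {
  "series": "0 0 1 0 0 0 32;0 0 0 0 0 0 32;0 0 0 0 0 0 32;0 0 0 0 0 0 32;0 0 15 0 0 0 32"
}}

```text
time: 18.98
eef_pos: [0.6008, -0.0766, 0.1035]
ee_rot: [180.0, -0.3, -178.5]
ft_force: [-0.4, 0.1, 0.1]
grip_width: 0.0317
grip_force: 0.0
```

{"op": "apply_moves", "data": {
  "series": "0 0 30 0 0 0 32;0 0 35 0 0 0 32;0 0 35 0 0 0 60;0 -30 0 0 0 0 60;0 -40 0 0 0 0 60"
}}

```text
time: 19.4
eef_pos: [0.605, -0.1431, 0.2084]
ee_rot: [179.9, 0.3, -178.0]
ft_force: [0.6, -0.3, -0.7]
grip_width: 0.0476
grip_force: 0.0
```

{"op": "apply_moves", "data": {
  "series": "-5 -40 0 0 0 0 60;-10 -40 0 0 0 0 60;-10 -40 0 0 0 0 60;-10 -30 0 0 0 0 60;0 0 0 0 0 0 60"
}}

```text
time: 19.82
eef_pos: [0.5632, -0.3062, 0.206]
ee_rot: [-179.7, -0.1, -179.1]
ft_force: [-0.4, -0.6, 1.0]
grip_width: 0.0599
grip_force: 0.0
```

```bash
python3 - <<'E'
from h import *
s=snap("top",4);c=snap("scene",4);tins(s,"AB");divs(s)
cv2.imwrite("pics/c5.png",np.vstack([crop(c,150,150,340,290,3)[:,:570],crop(s,190,140,380,200,3)]))
o=manip.get_obs();print(o["eef_pos"],o["ee_rot"])
E
```

```text
A all [17, 16, 28, 41, 580] [577.1 305.7] [ 56.1 106.7] -11.4
A lit [17, 42, 18, 14, 178] [542.4 318.4] [45.3 35.4] 89.9
B all [17, 16, 34, 43, 581] [433.5 328.9] [111.1  51.8] 27.3
B lit [22, 34, 25, 25, 187] [418.8 327. ] [71.8 41.7] 28.7
575 [(np.float64(-102.5), np.float64(118.0)), (np.float64(-8.8), np.float64(9.5)), (np.float64(30.2), np.float64(8.5)), (np.float64(95.5), np.float64(28.0))]
635 [(np.float64(-155.5), np.float64(4.0)), (np.float64(-143.5), np.float64(12.0)), (np.float64(-118.0), np.float64(37.0)), (np.float64(-88.8), np.float64(13.5)), (np.float64(-60.8), np.float64(38.5)), (np.float64(-7.0), np.float64(8.0)), (np.float64(33.2), np.float64(8.5))]
[ 0.56653496 -0.29872141  0.20562205] [-1.79978191e+02 -4.54726706e-02 -1.78691881e+02]
```

View pics/c5.png

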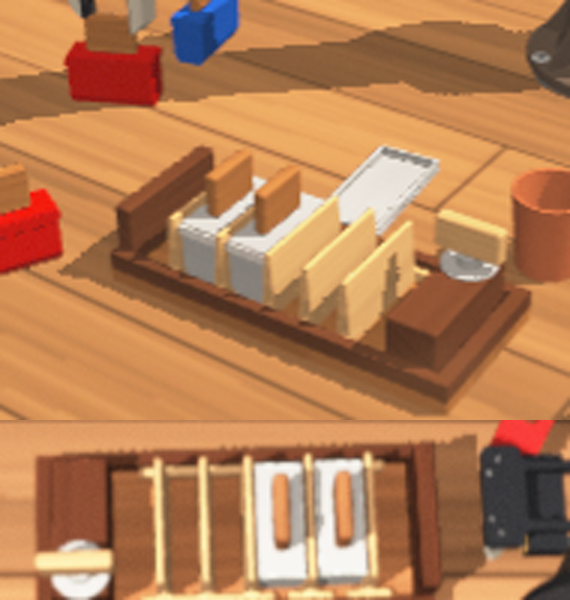

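Tins D and C are in gaps 0 and 1. A and B read the same as before. Next I'll fetch A.

{"op": "apply_moves", "data": {
  "series": "1 38 0 0 0 -1 60;1 38 0 0 0 -1 60;1 38 0 0 0 -1 60;1 38 0 0 0 -1 60;1 38 0 0 0 -1 60"
}}

```text
time: 20.33
eef_pos: [0.5726, -0.1029, 0.2058]
ee_rot: [179.9, -0.0, 176.6]
ft_force: [1.1, 0.4, -0.1]
grip_width: 0.0603
grip_force: 0.0
```

{"op": "apply_moves", "data": {
  "series": "1 38 0 0 0 -1 60;1 38 0 0 0 -1 60;1 38 0 0 0 -1 60;1 38 0 0 0 -1 60;1 38 0 0 0 -1 60"
}}

```text
time: 20.75
eef_pos: [0.5768, 0.0873, 0.2059]
ee_rot: [180.0, -0.0, 171.6]
ft_force: [0.7, -0.1, -0.3]
grip_width: 0.0598
grip_force: 0.0
```

{"op": "apply_moves", "data": {
  "series": "1 38 0 0 0 0 60;1 38 0 0 0 0 60;1 38 0 0 0 -1 60;0 38 0 0 0 -1 60;0 38 0 0 0 0 60"
}}

```text
time: 21.17
eef_pos: [0.5791, 0.2773, 0.2058]
ee_rot: [180.0, -0.0, 169.6]
ft_force: [1.6, 0.1, 0.0]
grip_width: 0.0603
grip_force: 0.0
```

{"op": "apply_moves", "data": {
  "series": "0 38 0 0 0 0 60;0 0 0 0 0 0 60;0 0 0 0 0 0 60;0 0 0 0 0 0 60"
}}

```text
time: 21.5
eef_pos: [0.5796, 0.3122, 0.2055]
ee_rot: [-180.0, -0.0, 169.7]
ft_force: [0.7, -0.8, -0.3]
grip_width: 0.0601
grip_force: 0.0
```

```bash
python3 - <<'E'
from h import *
s=snap("scene",5)
o=manip.get_obs();print(o["eef_pos"],o["ee_rot"])
f=s["frame"];c=crop(s,340,190,460,310,4)
for (x,y,a) in((.5794,.3116,-10.8),(.4353,.3334,28)):
    t=np.radians(a);R=np.array([[np.cos(t),-np.sin(t)],[np.sin(t),np.cos(t)]])
    P=np.array([[50,20],[50,-20],[-50,-20],[-50,20]])/1000@R.T+[x,y]
    q=px(s,np.c_[P,np.full(4,.06)]);cv2.polylines(c,[((q-[340,190])*4+2).astype(int)],True,(0,255,0),1)
cv2.imwrite("pics/c6.png",c)
E
```

```text
[0.58017128 0.31095828 0.20573013] [-1.79955700e+02 -2.03589031e-02  1.69542555e+02]
```

View pics/c6.png

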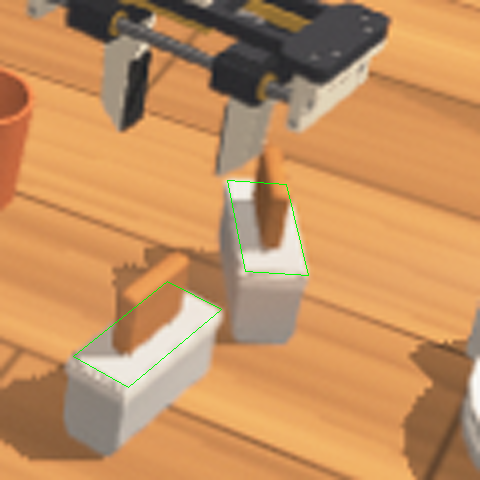

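The overlay matches both tins, so I'll grasp A.

{"op": "apply_moves", "data": {
  "series": "0 0 -25 0 0 0 60;0 0 -35 0 0 0 60;0 0 -30 0 0 0 60;0 0 -25 0 0 0 60;0 0 -13 0 0 0 60"
}}

```text
time: 21.97
eef_pos: [0.5793, 0.3089, 0.075]
ee_rot: [-179.8, -0.2, 169.4]
ft_force: [0.1, 0.3, -0.0]
grip_width: 0.0599
grip_force: 0.0
```

{"op": "apply_moves", "data": {
  "series": "0 0 0 0 0 0 8;0 0 0 0 0 0 8;0 0 0 0 0 0 8;0 0 0 0 0 0 8;0 0 0 0 0 0 8"
}}

```text
time: 22.38
eef_pos: [0.5815, 0.3117, 0.0797]
ee_rot: [179.9, 0.1, 169.5]
ft_force: [0.1, 0.1, 0.6]
grip_width: 0.0315
grip_force: 0.0
```

{"op": "apply_moves", "data": {
  "series": "0 0 0 0 0 0 8;0 0 0 0 0 0 8;0 0 0 0 0 0 8;0 0 0 0 0 0 8"
}}

```text
time: 22.72
eef_pos: [0.5808, 0.3114, 0.0784]
ee_rot: [180.0, 0.0, 169.5]
ft_force: [-1.0, -0.2, 4.5]
grip_width: 0.0138
grip_force: 40.0
```

{"op": "apply_moves", "data": {
  "series": "0 0 20 0 0 0 8;0 0 30 0 0 0 8;0 0 35 0 0 0 8;0 0 35 0 0 0 8;0 0 30 0 0 0 8"
}}

```text
time: 23.13
eef_pos: [0.5803, 0.3111, 0.2296]
ee_rot: [-180.0, -0.0, 169.5]
ft_force: [0.6, 0.2, -3.7]
grip_width: 0.0138
grip_force: 40.0
```

{"op": "apply_moves", "data": {
  "series": "2 -38 0 0 0 1 8;2 -38 0 0 0 1 8;2 -38 0 0 0 1 8;2 -38 0 0 0 1 8;2 -38 0 0 0 2 8"
}}

```text
time: 23.55
eef_pos: [0.5897, 0.1195, 0.2273]
ee_rot: [-180.0, -0.1, 175.6]
ft_force: [0.7, -0.9, -3.3]
grip_width: 0.0137
grip_force: 40.0
```

{"op": "apply_moves", "data": {
  "series": "3 -38 0 0 0 2 8;3 -38 0 0 0 2 8;3 -38 0 0 0 1 8;2 -36 0 0 0 1 8;0 0 0 0 0 0 8"
}}

```text
time: 23.97
eef_pos: [0.6006, -0.0397, 0.2277]
ee_rot: [-179.7, -0.1, -179.1]
ft_force: [-0.3, -2.6, -3.5]
grip_width: 0.0133
grip_force: 40.0
```

{"op": "apply_moves", "data": {
  "series": "0 0 -15 0 0 0 8;0 0 -15 0 0 0 8;0 0 0 0 0 0 8;0 0 0 0 0 0 8"
}}

```text
time: 24.3
eef_pos: [0.6006, -0.0284, 0.197]
ee_rot: [180.0, -0.2, -178.5]
ft_force: [0.5, 1.1, -3.3]
grip_width: 0.0135
grip_force: 40.0
```

```bash
python3 - <<'E'
from h import *
s=snap("top",6);divs(s);tins(s,"B")
o=manip.get_obs();print(o["eef_pos"],o["ee_rot"])
E
```

```text
575 [(np.float64(-126.5), np.float64(70.0))]
635 [(np.float64(-155.5), np.float64(6.0)), (np.float64(-147.2), np.float64(4.5))]
B all [17, 16, 34, 43, 587] [433.5 328.9] [111.1  51.8] 27.3
B lit [21, 33, 27, 26, 215] [420.5 327.4] [75.9 42.8] 29.0
[ 0.60131575 -0.02844654  0.19791682] [-1.79998842e+02 -6.53210524e-02 -1.78457923e+02]
```

{"op": "apply_moves", "data": {
  "series": "1 0 -15 0 0 0 8;0 0 -15 0 0 0 8;0 0 -4 0 0 0 8;0 0 0 0 0 0 8;0 0 0 0 0 0 8"
}}

```text
time: 24.77
eef_pos: [0.6029, -0.0286, 0.1648]
ee_rot: [-180.0, 0.0, -178.5]
ft_force: [-0.8, -0.0, -3.4]
grip_width: 0.0136
grip_force: 40.0
```

{"op": "apply_moves", "data": {
  "series": "0 0 -4 0 0 0 8;0 0 -4 0 0 0 8;0 0 -4 0 0 0 8;0 0 -4 0 0 0 8;0 0 0 0 0 0 8"
}}

```text
time: 25.18
eef_pos: [0.6031, -0.0276, 0.1478]
ee_rot: [179.9, 0.1, -178.4]
ft_force: [2.6, 2.4, -3.2]
grip_width: 0.0139
grip_force: 40.0
```

{"op": "apply_moves", "data": {
  "series": "0 0 -6 0 0 0 8;0 0 -6 0 0 0 8;0 0 -6 0 0 0 8;0 0 0 0 0 0 8"
}}

```text
time: 25.52
eef_pos: [0.6021, -0.028, 0.1284]
ee_rot: [180.0, -0.1, -178.4]
ft_force: [2.3, 5.1, -5.5]
grip_width: 0.0134
grip_force: 40.0
```

{"op": "apply_moves", "data": {
  "series": "0 0 -6 0 0 0 8;0 0 -6 0 0 0 8;0 0 -6 0 0 0 8;0 0 -6 0 0 0 8;0 0 0 0 0 0 8"
}}

```text
time: 25.93
eef_pos: [0.602, -0.0288, 0.1044]
ee_rot: [-180.0, -0.1, -178.5]
ft_force: [1.1, 3.7, -6.2]
grip_width: 0.0136
grip_force: 40.0
```

{"op": "apply_moves", "data": {
  "series": "0 0 -6 0 0 0 8;0 0 -5 0 0 0 8;0 0 -4 0 0 0 8;0 0 0 0 0 0 8;0 0 0 0 0 0 8"
}}

```text
time: 26.35
eef_pos: [0.6028, -0.0288, 0.092]
ee_rot: [180.0, 0.0, -178.5]
ft_force: [-4.1, 4.0, 11.6]
grip_width: 0.0138
grip_force: 40.0
```

{"op": "apply_moves", "data": {
  "series": "0 0 1 0 0 0 32;0 0 0 0 0 0 32;0 0 0 0 0 0 32;0 0 0 0 0 0 32;0 0 15 0 0 0 32"
}}

```text
time: 26.77
eef_pos: [0.6008, -0.0292, 0.1045]
ee_rot: [-180.0, -0.3, -178.5]
ft_force: [-0.6, 0.0, -0.8]
grip_width: 0.0318
grip_force: 0.0
```

{"op": "apply_moves", "data": {
  "series": "0 0 30 0 0 0 32;0 0 35 0 0 0 32;0 0 35 0 0 0 60;-15 33 0 0 0 2 60;-15 33 0 0 0 2 60"
}}

```text
time: 27.18
eef_pos: [0.5743, 0.0353, 0.2093]
ee_rot: [-179.9, 0.3, -174.7]
ft_force: [0.1, 1.1, -0.7]
grip_width: 0.0475
grip_force: 0.0
```

{"op": "apply_moves", "data": {
  "series": "-15 33 0 0 0 2 60;-15 33 0 0 0 2 60;-15 33 0 0 0 3 60;-15 33 0 0 0 3 60;-15 33 0 0 0 3 60"
}}

```text
time: 27.6
eef_pos: [0.4967, 0.2033, 0.2069]
ee_rot: [-180.0, 0.0, -161.4]
ft_force: [0.4, 0.1, 0.3]
grip_width: 0.06
grip_force: 0.0
```

{"op": "apply_moves", "data": {
  "series": "-15 33 0 0 0 3 60;-15 33 0 0 0 3 60;-16 33 0 0 0 3 60;-16 32 0 0 0 0 60;0 0 0 0 0 0 60"
}}

```text
time: 28.02
eef_pos: [0.431, 0.3407, 0.2068]
ee_rot: [179.8, -0.0, -151.9]
ft_force: [0.0, -0.6, 0.3]
grip_width: 0.0602
grip_force: 0.0
```

```bash
python3 - <<'E'
from h import *
s=snap("top",7);c=snap("scene",7);divs(s)
o=manip.get_obs();print(o["eef_pos"],o["ee_rot"])
out=np.zeros((600,800,3),np.uint8);out[:300,:420]=crop(c,190,170,330,270,3);out[304:544,:600]=crop(s,190,140,340,200,4)
k=crop(c,340,210,460,310,3);out[:300,425:785]=k
cv2.imwrite("pics/c7.png",out)
E
```

```text
575 [(np.float64(-148.5), np.float64(15.0)), (np.float64(-122.2), np.float64(16.5)), (np.float64(-96.0), np.float64(12.0)), (np.float64(-68.0), np.float64(13.0)), (np.float64(-42.5), np.float64(12.0)), (np.float64(-14.2), np.float64(11.5)), (np.float64(98.5), np.float64(22.0))]
635 [(np.float64(-150.8), np.float64(5.5)), (np.float64(-119.5), np.float64(14.0)), (np.float64(-96.2), np.float64(7.5)), (np.float64(-65.8), np.float64(12.5)), (np.float64(-42.0), np.float64(10.0)), (np.float64(-12.0), np.float64(11.0))]
[0.43472061 0.33446048 0.20665418] [-1.79998043e+02 -2.89295759e-02 -1.52292760e+02]
```

View pics/c7.png

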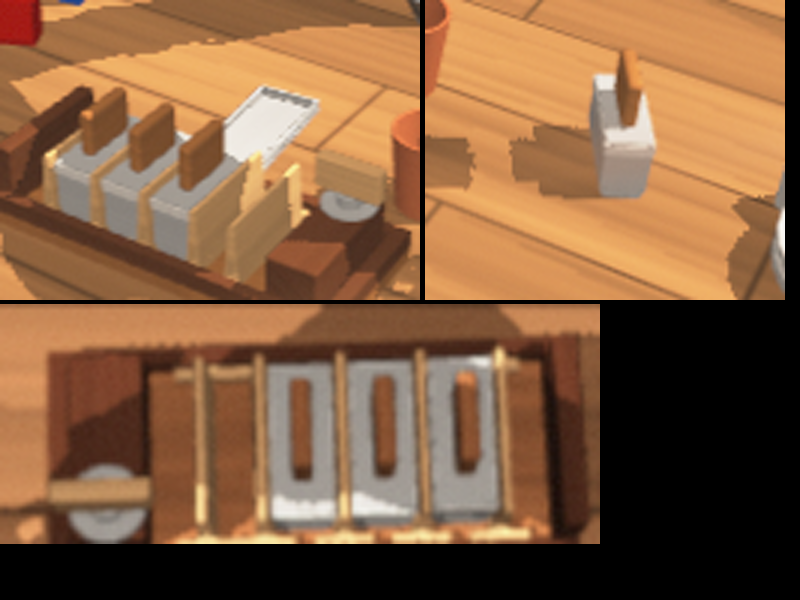

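Three tins are seated, and B is where I measured it. I'll grasp B and measure gap 3.

{"op": "apply_moves", "data": {
  "series": "0 0 -25 0 0 0 60;0 0 -35 0 0 0 60;0 0 -30 0 0 0 60;0 0 -25 0 0 0 60;0 0 -13 0 0 0 60"
}}

```text
time: 28.53
eef_pos: [0.4355, 0.3301, 0.0759]
ee_rot: [-179.9, -0.2, -152.6]
ft_force: [-0.6, -0.1, 1.4]
grip_width: 0.06
grip_force: 0.0
```

{"op": "apply_moves", "data": {
  "series": "0 0 0 0 0 0 8;0 0 0 0 0 0 8;0 0 0 0 0 0 8;0 0 0 0 0 0 8;0 0 0 0 0 0 8"
}}

```text
time: 28.95
eef_pos: [0.4364, 0.3336, 0.0802]
ee_rot: [180.0, 0.1, -152.5]
ft_force: [0.3, 0.0, 0.3]
grip_width: 0.0315
grip_force: 0.0
```

{"op": "apply_moves", "data": {
  "series": "0 0 0 0 0 0 8;0 0 0 0 0 0 8;0 0 0 0 0 0 8;0 0 0 0 0 0 8"
}}

```text
time: 29.28
eef_pos: [0.4357, 0.3335, 0.0794]
ee_rot: [180.0, 0.0, -152.5]
ft_force: [-1.9, -0.4, 5.3]
grip_width: 0.0137
grip_force: 40.0
```

{"op": "apply_moves", "data": {
  "series": "0 0 20 0 0 0 8;0 0 30 0 0 0 8;0 0 35 0 0 0 8;0 0 35 0 0 0 8;0 0 30 0 0 0 8"
}}

```text
time: 29.7
eef_pos: [0.4351, 0.3328, 0.2304]
ee_rot: [-180.0, -0.1, -152.5]
ft_force: [-0.1, 0.9, -6.8]
grip_width: 0.0138
grip_force: 40.0
```

```bash
python3 - <<'E'
from h import *
s=load("top",7)
F=lambda c:(np.array(c,float)-[0,304]+.5)/4-.5+[190,140]
for k,(a,b) in {"d4":((200,357),(204,531)),"d3":((259,355),(264,527)),"d2":((340,353),(345,525)),"d1":((419,352),(426,523)),"d0":((498,350),(508,520))}.items():
    P=w(s,F([a,b]),.08)*1000;print(k,P[:,:2].round(1).tolist(),P.mean(0)[:2].round(1))
E
```

```text
d4 [[656.3, 39.7], [538.2, 35.8]] [597.2  37.7]
d3 [[657.7, 0.4], [540.8, -3.4]] [599.2  -1.5]
d2 [[659.1, -53.6], [542.1, -56.5]] [600.6 -55. ]
d1 [[659.9, -106.4], [543.4, -109.6]] [ 601.6 -108. ]
d0 [[661.5, -159.4], [545.4, -163.7]] [ 603.4 -161.5]
```

{"op": "apply_moves", "data": {
  "series": "17 -32 0 0 0 -2 8;17 -32 0 0 0 -2 8;17 -32 0 0 0 -2 8;17 -32 0 0 0 -2 8;17 -32 0 0 0 -3 8"
}}

```text
time: 30.12
eef_pos: [0.5202, 0.1714, 0.2281]
ee_rot: [-180.0, -0.1, -163.5]
ft_force: [1.0, 1.1, -6.5]
grip_width: 0.0138
grip_force: 40.0
```

{"op": "apply_moves", "data": {
  "series": "17 -31 0 0 0 -3 8;17 -31 0 0 0 -3 8;16 -31 0 0 0 -3 8;16 -31 0 0 0 -3 8;15 -31 0 0 0 -3 8"
}}

```text
time: 30.53
eef_pos: [0.6013, 0.0166, 0.2279]
ee_rot: [-180.0, -0.1, -178.6]
ft_force: [0.6, 1.0, -5.7]
grip_width: 0.0138
grip_force: 40.0
```

{"op": "apply_moves", "data": {
  "series": "0 0 -10 0 0 0 8;0 0 -20 0 0 0 8;0 0 0 0 0 0 8;0 0 0 0 0 0 8"
}}

```text
time: 30.87
eef_pos: [0.5998, 0.0187, 0.1973]
ee_rot: [-180.0, -0.3, -178.4]
ft_force: [-0.5, 0.7, -5.6]
grip_width: 0.0136
grip_force: 40.0
```

{"op": "apply_moves", "data": {
  "series": "1 -0.5 -15 0 0 0 8;0 0 -15 0 0 0 8;0 0 -4 0 0 0 8;0 0 0 0 0 0 8;0 0 0 0 0 0 8"
}}

```text
time: 31.28
eef_pos: [0.6027, 0.0182, 0.1657]
ee_rot: [180.0, 0.0, -178.4]
ft_force: [-0.1, 1.1, -5.0]
grip_width: 0.0139
grip_force: 40.0
```

{"op": "apply_moves", "data": {
  "series": "0 0 -4 0 0 0 8;0 0 -4 0 0 0 8;0 0 -4 0 0 0 8;0 0 -4 0 0 0 8;0 0 0 0 0 0 8"
}}

```text
time: 31.7
eef_pos: [0.6033, 0.0198, 0.1492]
ee_rot: [179.9, 0.1, -178.4]
ft_force: [1.0, 4.4, -3.6]
grip_width: 0.0133
grip_force: 40.0
```

{"op": "apply_moves", "data": {
  "series": "0 0 -6 0 0 0 8;0 0 -6 0 0 0 8;0 0 -6 0 0 0 8;0 0 0 0 0 0 8"
}}

```text
time: 32.03
eef_pos: [0.603, 0.0205, 0.1303]
ee_rot: [179.8, 0.0, -178.3]
ft_force: [2.4, 5.8, -7.5]
grip_width: 0.0137
grip_force: 40.0
```

{"op": "apply_moves", "data": {
  "series": "0 0 -6 0 0 0 8;0 0 -6 0 0 0 8;0 0 -6 0 0 0 8;0 0 -6 0 0 0 8;0 0 0 0 0 0 8"
}}

```text
time: 32.45
eef_pos: [0.6028, 0.0204, 0.1061]
ee_rot: [179.9, 0.0, -178.3]
ft_force: [1.6, 6.6, -7.2]
grip_width: 0.0136
grip_force: 40.0
```

{"op": "apply_moves", "data": {
  "series": "0 0 -6 0 0 0 8;0 0 -5 0 0 0 8;0 0 -4 0 0 0 8;0 0 0 0 0 0 8;0 0 0 0 0 0 8"
}}

```text
time: 32.87
eef_pos: [0.6034, 0.0205, 0.0933]
ee_rot: [179.8, 0.1, -178.4]
ft_force: [-2.8, 7.7, 7.5]
grip_width: 0.0139
grip_force: 40.0
```

{"op": "apply_moves", "data": {
  "series": "0 0 1 0 0 0 32;0 0 0 0 0 0 32;0 0 0 0 0 0 32;0 0 0 0 0 0 32;0 0 15 0 0 0 32"
}}

```text
time: 33.28
eef_pos: [0.6009, 0.0172, 0.1057]
ee_rot: [-180.0, -0.2, -178.5]
ft_force: [-0.2, 0.8, -0.0]
grip_width: 0.0314
grip_force: 0.0
```

{"op": "apply_moves", "data": {
  "series": "0 0 30 0 0 0 32;0 0 35 0 0 0 32;0 0 35 0 0 0 60;-10 38 0 0 0 -7 60;-10 38 0 0 0 -7 60"
}}

```text
time: 33.7
eef_pos: [0.5847, 0.0911, 0.2108]
ee_rot: [179.9, 0.3, 166.8]
ft_force: [0.6, 1.6, -1.1]
grip_width: 0.0473
grip_force: 0.0
```

{"op": "apply_moves", "data": {
  "series": "-10 38 0 0 0 -7 60;-10 38 0 0 0 -7 60;-10 30 0 0 0 -7 60;0 0 0 0 0 -7 60;0 0 0 0 0 -7 60"
}}

```text
time: 34.12
eef_pos: [0.5516, 0.2026, 0.2077]
ee_rot: [180.0, -0.0, 132.4]
ft_force: [0.4, -0.5, 0.5]
grip_width: 0.06
grip_force: 0.0
```

{"op": "apply_moves", "data": {
  "series": "0 0 0 0 0 -7 60;0 0 0 0 0 -7 60;0 0 0 0 0 -7 60;0 0 0 0 0 -7 60;0 0 0 0 0 0 60"
}}

```text
time: 34.53
eef_pos: [0.5527, 0.1996, 0.2078]
ee_rot: [180.0, 0.0, 104.2]
ft_force: [-0.4, 0.5, -0.1]
grip_width: 0.0605
grip_force: 0.0
```

```bash
python3 - <<'E'
from h import *
s=snap("top",8);c=snap("scene",8);divs(s)
o=manip.get_obs();print(o["eef_pos"],o["ee_rot"])
out=np.zeros((600,800,3),np.uint8);out[:300,:450]=crop(c,180,170,330,270,3);out[304:544,:600]=crop(s,190,140,340,200,4)
cv2.imwrite("pics/c8.png",out)
E
```

```text
575 [(np.float64(-105.2), np.float64(132.5)), (np.float64(-19.5), np.float64(19.0)), (np.float64(-6.5), np.float64(5.0)), (np.float64(6.8), np.float64(14.5)), (np.float64(35.2), np.float64(13.5)), (np.float64(47.5), np.float64(4.0)), (np.float64(97.5), np.float64(24.0))]
635 [(np.float64(-165.5), np.float64(4.0)), (np.float64(-154.0), np.float64(10.0)), (np.float64(-128.0), np.float64(36.0)), (np.float64(-99.0), np.float64(12.0)), (np.float64(-73.0), np.float64(34.0)), (np.float64(-44.8), np.float64(14.5)), (np.float64(-22.0), np.float64(25.0)), (np.float64(-4.0), np.float64(4.0)), (np.float64(9.0), np.float64(14.0)), (np.float64(39.2), np.float64(11.5)), (np.float64(49.2), np.float64(4.5))]
[0.55261894 0.1996332  0.20788144] [-1.79999699e+02  2.32751519e-02  1.04760639e+02]
```

View pics/c8.png

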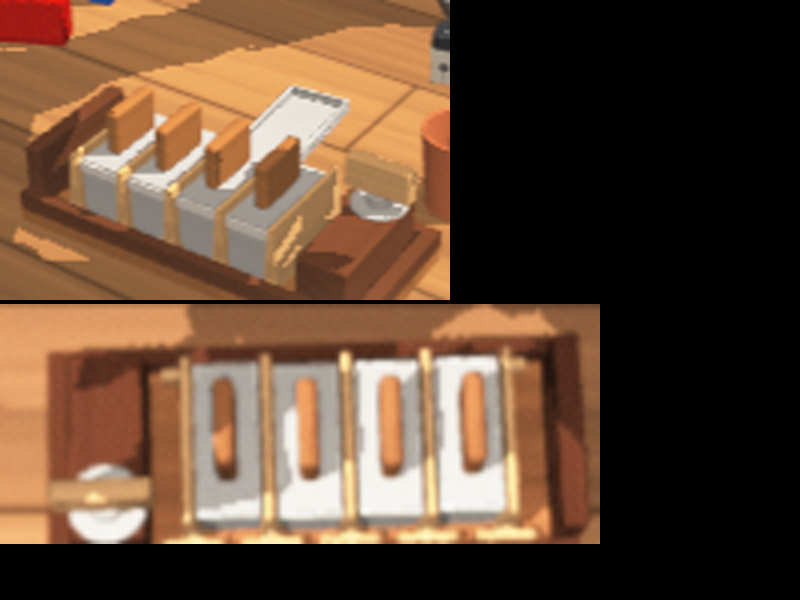

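All four tins are upright in their own gaps. Now I'll go to the knob to push the row closed.

{"op": "apply_moves", "data": {
  "series": "2 -30 0 0 0 -4 60;2 -30 0 0 0 -4 60;2 -30 0 0 0 -4 60;1 -8 0 0 0 0 60;0 0 0 0 0 0 60"
}}

```text
time: 35.05
eef_pos: [0.5599, 0.0981, 0.2084]
ee_rot: [180.0, 0.1, 92.4]
ft_force: [-0.5, 0.3, -0.4]
grip_width: 0.0599
grip_force: 0.0
```

{"op": "apply_moves", "data": {
  "series": "0 0 -25 0 0 0 60;0 0 -35 0 0 0 60;0 0 -30 0 0 0 60;0 0 -20 0 0 0 50;0 0 -10 0 0 0 50"
}}

```text
time: 35.47
eef_pos: [0.5578, 0.1034, 0.0851]
ee_rot: [-179.8, -0.0, 92.8]
ft_force: [-0.3, -1.5, 0.5]
grip_width: 0.052
grip_force: 0.0
```

{"op": "apply_moves", "data": {
  "series": "0 0 0 0 0 0 10;0 0 0 0 0 0 10;0 0 0 0 0 0 10;0 0 0 0 0 0 10;0 0 0 0 0 0 10",
  "force": 40
}}

```text
time: 35.88
eef_pos: [0.5604, 0.1021, 0.0892]
ee_rot: [179.9, -0.0, 92.6]
ft_force: [-0.9, 0.4, -0.4]
grip_width: 0.0214
grip_force: 0.0
```

{"op": "apply_moves", "data": {
  "series": "0 0 0 0 0 0 10;0 0 0 0 0 0 10;0 0 0 0 0 0 10;0 0 0 0 0 0 10"
}}

```text
time: 36.22
eef_pos: [0.5593, 0.102, 0.0889]
ee_rot: [-180.0, -0.1, 92.5]
ft_force: [-4.2, 1.3, 6.6]
grip_width: 0.016
grip_force: 40.0
```

{"op": "apply_moves", "data": {
  "series": "0 -4 0 0 0 0 10;0 -4 0 0 0 0 10;0 -4 0 0 0 0 10;0 -4 0 0 0 0 10;0 0 0 0 0 0 10"
}}

```text
time: 36.63
eef_pos: [0.5597, 0.0887, 0.0889]
ee_rot: [179.9, -0.2, 92.6]
ft_force: [-1.8, 8.4, 6.0]
grip_width: 0.0159
grip_force: 40.0
```

{"op": "apply_moves", "data": {
  "series": "1 -3 0 0 0 0 10;0 -3 0 0 0 0 10;0 -3 0 0 0 0 10;0 0 0 0 0 0 10"
}}

```text
time: 36.97
eef_pos: [0.56, 0.0804, 0.0889]
ee_rot: [-180.0, -0.3, 92.7]
ft_force: [-4.6, 10.3, 8.8]
grip_width: 0.016
grip_force: 40.0
```

{"op": "apply_moves", "data": {
  "series": "0 -2 0 0 0 0 10;0 -2 0 0 0 0 10;0 -2 0 0 0 0 10;0 0 0 0 0 0 10"
}}

```text
time: 37.3
eef_pos: [0.5601, 0.0794, 0.0888]
ee_rot: [-180.0, -0.6, 92.9]
ft_force: [-4.8, 25.2, 7.7]
grip_width: 0.0157
grip_force: 40.1
```

{"op": "apply_moves", "data": {
  "series": "0 -2 0 0 0 0 10;0 -2 0 0 0 0 10;0 0 0 0 0 0 10"
}}

```text
time: 37.55
eef_pos: [0.5601, 0.0787, 0.0889]
ee_rot: [-180.0, -0.8, 93.0]
ft_force: [-4.7, 33.9, 8.4]
grip_width: 0.0159
grip_force: 40.1
```

{"op": "apply_moves", "data": {
  "series": "0 -2 0 0 0 0 10;0 -1 0 0 0 0 10;0 0 0 0 0 0 10"
}}

```text
time: 37.8
eef_pos: [0.5601, 0.0782, 0.0889]
ee_rot: [-180.0, -0.9, 93.2]
ft_force: [-4.8, 41.7, 6.1]
grip_width: 0.0157
grip_force: 40.0
```

{"op": "apply_moves", "data": {
  "series": "0 2 0 0 0 0 10;0 2 0 0 0 0 10;0 0 0 0 0 0 10"
}}

```text
time: 38.05
eef_pos: [0.5601, 0.0788, 0.0889]
ee_rot: [-180.0, -0.7, 93.0]
ft_force: [-4.8, 29.9, 6.8]
grip_width: 0.0157
grip_force: 40.0
```

```bash
python3 - <<'E'
from h import *
c=snap("scene",9);s=snap("top",9);divs(s)
o=manip.get_obs();print(o["eef_pos"],o["ft_force"])
out=np.zeros((600,800,3),np.uint8);out[:330,:510]=crop(c,170,165,340,275,3);out[334:574,:600]=crop(s,190,140,340,200,4)
cv2.imwrite("pics/c9.png",out)
E
```

```text
575 [(np.float64(-116.8), np.float64(132.5)), (np.float64(-27.2), np.float64(23.5)), (np.float64(-6.5), np.float64(16.0)), (np.float64(25.5), np.float64(22.0)), (np.float64(61.5), np.float64(12.0))]
635 [(np.float64(-177.8), np.float64(4.5)), (np.float64(-166.8), np.float64(9.5)), (np.float64(-154.2), np.float64(11.5)), (np.float64(-134.8), np.float64(25.5)), (np.float64(-112.5), np.float64(12.0)), (np.float64(-70.8), np.float64(39.5)), (np.float64(-15.8), np.float64(40.5)), (np.float64(29.5), np.float64(20.0))]
[0.56014173 0.07875674 0.08884856] [-5.51248615 30.46049722  6.97298311]
```

View pics/c9.png

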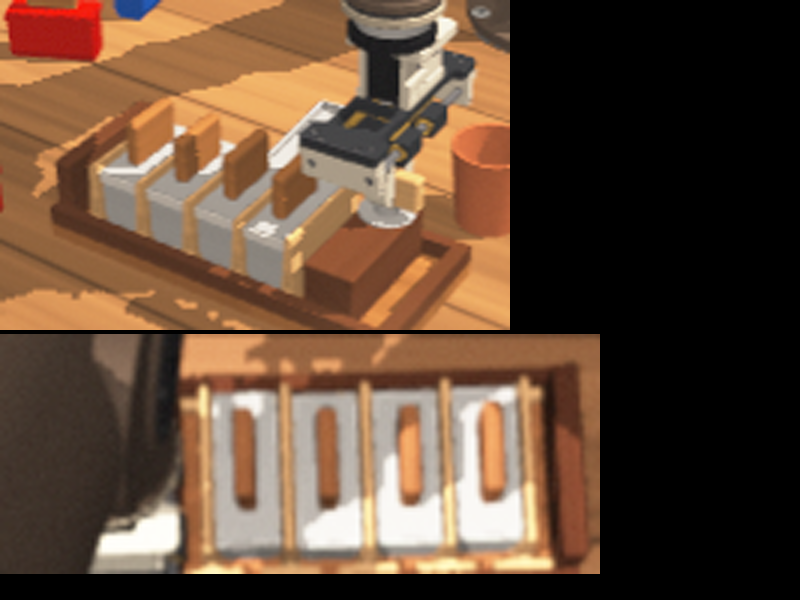

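The row is closed against the wall: divider 0 reads y ≈ −179, as predicted. I'll tighten the clamp.

{"op": "apply_moves", "data": {
  "series": "0 2 0 0 0 -6 10;0 1 0 0 0 -6 10;0 0 0 0 0 -6 10;0 0 0 0 0 -6 10;0 0 0 0 0 -6 10"
}}

```text
time: 38.57
eef_pos: [0.5607, 0.0789, 0.0888]
ee_rot: [-179.8, -0.5, 62.6]
ft_force: [-3.3, 22.3, 7.2]
grip_width: 0.0158
grip_force: 40.0
```

{"op": "apply_moves", "data": {
  "series": "0 0 0 0 0 -6 10;0 0 0 0 0 -6 10;0 0 0 0 0 -6 10;0 0 0 0 0 -6 10;0 0 0 0 0 -6 10"
}}

```text
time: 38.98
eef_pos: [0.5613, 0.0785, 0.0889]
ee_rot: [-179.6, -0.3, 32.6]
ft_force: [-3.0, 20.6, 7.0]
grip_width: 0.0155
grip_force: 40.0
```

{"op": "apply_moves", "data": {
  "series": "0 0 0 0 0 -6 10;0 0 0 0 0 -6 10;0 0 0 0 0 -6 10;0 0 0 0 0 -4 10;0 0 0 0 0 0 10"
}}

```text
time: 39.4
eef_pos: [0.5613, 0.078, 0.0888]
ee_rot: [-179.5, -0.1, 10.7]
ft_force: [-2.5, 19.6, 9.9]
grip_width: 0.0159
grip_force: 40.2
```

```bash
python3 - <<'E'
from h import *
o=manip.get_obs();print(o["torque"],o["ee_rot"],o["eef_pos"])
E
```

```text
[3.84495836 0.30984598 0.67867125] [-1.79542852e+02 -1.11502249e-01  1.06932999e+01] [0.56133433 0.07798758 0.08877831]
```

{"op": "apply_moves", "data": {
  "series": "0 0 0 0 0 -2 10;0 0 0 0 0 0 10;0 3 0 0 0 2 10;0 0 0 0 0 0 45;0 0 0 0 0 0 45"
}}

```text
time: 39.82
eef_pos: [0.561, 0.075, 0.0885]
ee_rot: [-179.9, -0.1, 10.6]
ft_force: [0.6, -1.0, 0.0]
grip_width: 0.0246
grip_force: 0.0
```

{"op": "apply_moves", "data": {
  "series": "0 0 0 0 0 0 45;0 0 0 0 0 0 45;0 0 20 0 0 0 45;0 0 35 0 0 0 45;0 0 40 0 0 0 45"
}}

```text
time: 40.23
eef_pos: [0.5591, 0.073, 0.1826]
ee_rot: [179.9, 0.2, 10.4]
ft_force: [1.4, 1.1, 0.4]
grip_width: 0.0448
grip_force: 0.0
```

{"op": "apply_moves", "data": {
  "series": "-10 38 0 0 0 0 45;-10 38 0 0 0 0 45;-10 38 0 0 0 0 45;-10 38 0 0 0 0 45;0 38 0 0 0 0 45"
}}

```text
time: 40.65
eef_pos: [0.5186, 0.2652, 0.1829]
ee_rot: [-180.0, 0.1, 10.5]
ft_force: [1.0, -0.2, -0.2]
grip_width: 0.045
grip_force: 0.0
```

{"op": "apply_moves", "data": {
  "series": "0 38 0 0 0 0 45;0 38 0 0 0 0 45;0 38 0 0 0 0 45;0 0 0 0 0 0 45;0 0 0 0 0 0 45"
}}

```text
time: 41.07
eef_pos: [0.5198, 0.38, 0.182]
ee_rot: [179.9, 0.0, 10.8]
ft_force: [-0.3, -1.4, -0.9]
grip_width: 0.0448
grip_force: 0.0
```

```bash
python3 - <<'E'
from h import *
c=snap("scene",10);s=snap("top",10);divs(s)
out=np.zeros((600,800,3),np.uint8);out[:330,:510]=crop(c,170,165,340,275,3);out[334:600,:600]=crop(s,190,140,340,208,4)[:266]
cv2.imwrite("pics/c10.png",out)
E
```

```text
575 [(np.float64(-151.5), np.float64(61.0)), (np.float64(-112.8), np.float64(12.5)), (np.float64(-84.2), np.float64(13.5)), (np.float64(-59.8), np.float64(11.5)), (np.float64(-30.8), np.float64(11.5)), (np.float64(-6.0), np.float64(12.0)), (np.float64(22.2), np.float64(10.5)), (np.float64(36.2), np.float64(5.5)), (np.float64(68.0), np.float64(9.0)), (np.float64(88.2), np.float64(20.5))]
635 [(np.float64(-167.2), np.float64(5.5)), (np.float64(-137.5), np.float64(17.0)), (np.float64(-112.8), np.float64(7.5)), (np.float64(-84.5), np.float64(18.0)), (np.float64(-58.5), np.float64(10.0)), (np.float64(-28.2), np.float64(11.5)), (np.float64(-3.8), np.float64(10.5)), (np.float64(26.0), np.float64(8.0))]
```

View pics/c10.png

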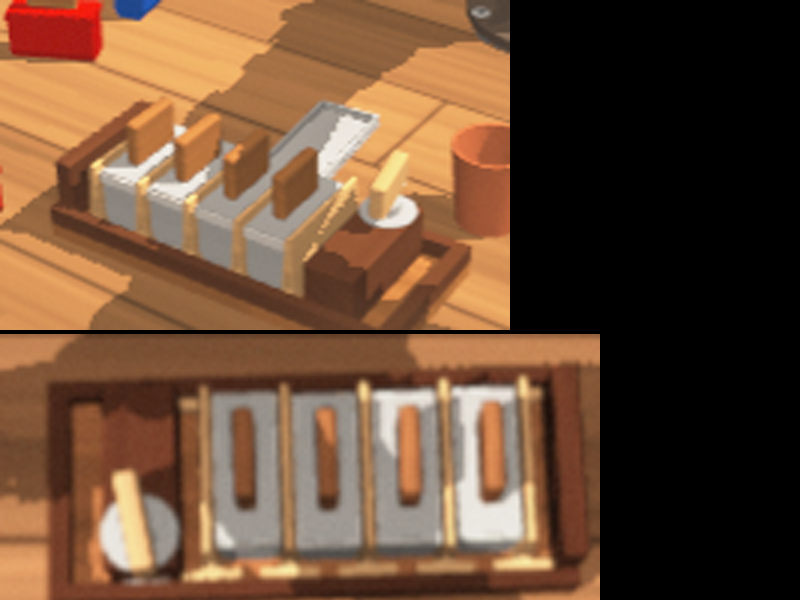

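All four tins are upright, the row and stop are against the end wall, and the knob is back at its original tight angle. The cup and spoon rest haven't moved. Handing in.

```bash
python3 -c "
from plant import manip
print(manip.close_job())"
```

```text
the job is handed in; nothing more can be done
None
```

The job is handed in: all four steel tins stand in the rack, one to a gap. The row and stop are pushed up against the end wall and the knob is turned fully tight. I left the cup, spoon rest and the red and blue look-alikes alone. The hand-in call returned no verdict.

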